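# Clip the spare gas filters into their holders

## Robot

A 7-joint arm with a two-finger parallel gripper is mounted at the origin on the work surface. World frame = base frame: x ahead of the robot, y to its left, z up, the work surface at z = 0. Lengths are in m, angles in rad, forces in N, time in s.
With the tool pointing down it reaches from about 0.4 to 0.85 m from the base axis. Payload 4.5 kg.
Tool frame: the origin (TCP) lies on the mounting face of the last link; the fingertips stand 166 mm ahead of it and the grasp point (between the pads) lies 147 mm ahead of it; y points along the fingers, z is the direction in which the jaws open and shut, and the axes are right-handed (so a half turn about y gives the same grasp; the last joint's range is limited). The gripper opens to 88 mm and grips with 3 to 60 N. Pads are 18 mm wide; open, the fingers measure 123 mm over their backs; the gripper's body (75 mm by 187 mm) begins 45 mm behind the grasp point.
Start: joints at [1.189, 0.689, -0.195, 1.565, 0.157, 0.902, -0.215], TCP at [0.252, -0.572, 0.405] pointing down, gripper open.
Joint ranges: [-3.01, 3.01], [-0.46, 2.08], [-1.47, 1.51], [0.13, 2.56], [-1, 4.14], [0.04, 2.09], [-2.66, 2.66]. Speed limits (rad/s): [2.57, 2.57, 3.14, 3.14, 3.14, 3.14, 3.14].

## Interface

Orientations are given as a unit quaternion [x, y, z, w].
In Python, from plant import r gives the robot as it stands.
- The arm moves only by the tool arm_command, never from a script. Its argument "deltas" is a list of rows, each an object of numbers: "dx", "dy", "dz": the shift along the tool's x, y, z each as a share of 1000 mm, from -1 to 1; "wx", "wy", "wz": the turn, a rotation vector about the tool's x, y, z each as a share of 45 degrees, from -1 to 1. In form: [{"dx": .., "dy": .., "dz": .., "wx": .., "wy": .., "wz": ..}, ...]. A call has exactly 5 rows; each row is the pose to reach, as a shift and turn from the pose commanded when the call began, along the tool's axes at that moment; what a row does not reach only later rows make up. A row lasts 1/10 s, in which the tool goes at most 50 mm and 8.59 degrees, less where a joint would pass 70% of its speed; a pose out of reach is approached as far as the arm can. A call with a number of a shift or a turn outside -1 to 1 is refused whole. A call with a gripper value outside its range is refused whole. "claw" is the opening, from -1 (shut) to 1 (fully open), set as the call begins (left out, the last holds). The fingers move at their own pace and stop on an object; "grip_force" is the grip in N (left out, the last holds). Time passes only in rows, so rows that repeat a pose let the fingers close, or fill a call up. It gives the time, the measured TCP pose, the force and the opening at its end, in the units of the state.
- r.get_state(): the state, without advancing time (a new reading comes with each control period).
- r.snapshot(name): name is "scene" or "top" or "wrist"; returns the picture (384x512x3 uint8, red, green, blue); there is no depth.
- r.get_calibration(name): a dict with "vertical_fov" (degrees; the focal length in pixels is half the picture's height over the tangent of half this angle, whatever the lens; pixels are square), "cx", "cy" (the principal point, pixels), "R" (3x3) and "t" (3): a world point X has camera coordinates R X + t. Camera axes: x right, y down, z forward; pixel columns grow to the right and rows downward; lengths in m; the calibration is good to about 2 mm. A picture is of the moment at which its call begins: read the wrist's pose just before it. get_calibration takes no time and is no camera call; for the wrist camera it gives the pose at the moment of the call.
- r.finish_job(): hands the job in, once; it reports no verdict.
The state is a dict: "clock": time; "q": joint angles; "qd": joint speeds; "joint_torque": joint torques, N m; "tool_pos": TCP position; "eef_rot": TCP orientation; "contact_force": force on the tool from outside, world axes, zero at the start; "moment": the same for the moment, N m; "opening": opening from 0.0 (shut) to 1.0 (fully open).
Only numpy, scipy, OpenCV 4.12 (cv2) and the standard library are available. Lean on these libraries where they do the work, as an engineer would, in place of code of your own. Each camera call takes 0.05 s, during which the arm holds its last target.

## Task

Put away the three loose in-line gas filters: snap each one down from above into the clip holder made for its length (shortest in the shortest, middle in the middle, longest in the longest), so that both clips have closed over the barrel and it is fully home. Let go of them all, and leave the ball valve, the pressure gauge and the elbow fitting where they lie.

Things in the scene. Friction and masses are not known exactly. Their poses are not given: they have to be found in the camera images.
- filter_short: shortest of three loose in-line gas filters: steel barrel, diameter 20, 78 mm long, each end a hex (28 mm across flats, 12 mm long) and a brass stub (diameter 10, 6 mm long); 114 mm overall, about 200 g. Lies on a hex flat. Origin: its middle, on the axis (14 mm above the deck as it lies); x along the axis; both ends alike.
- filter_medium: middle-length of three loose in-line gas filters: steel barrel, diameter 20, 108 mm long, each end a hex (28 mm across flats, 12 mm long) and a brass stub (diameter 10, 6 mm long); 144 mm overall, about 260 g. Lies on a hex flat. Origin: its middle, on the axis (14 mm above the deck as it lies); x along the axis; both ends alike.
- filter_long: longest of three loose in-line gas filters: steel barrel, diameter 20, 138 mm long, each end a hex (28 mm across flats, 12 mm long) and a brass stub (diameter 10, 6 mm long); 174 mm overall, about 320 g. Lies on a hex flat. Origin: its middle, on the axis (14 mm above the deck as it lies); x along the axis; both ends alike.
- holder_short: shortest fixed clip holder, for the shortest filter: plate 78 x 44 x 8 mm, origin under its centre, x along it, z up. Two black clips, 10 mm wide, at x = +-24 mm: sprung jaws 62 mm high, mouth up, lips 34 mm apart, neck 15 mm at height 49. Pressed down (4 to 10 N) the barrel snaps in: axis at height 40, along x, hexes outside, end play 10 mm. Free for fingers: 38 mm between clips.
- holder_medium: middle-length fixed clip holder, for the middle-length filter: plate 108 x 44 x 8 mm, origin under its centre, x along it, z up. Two black clips, 10 mm wide, at x = +-39 mm: sprung jaws 62 mm high, mouth up, lips 34 mm apart, neck 15 mm at height 49. Pressed down (4 to 10 N) the barrel snaps in: axis at height 40, along x, hexes outside, end play 10 mm. Free for fingers: 68 mm between clips.
- holder_long: longest fixed clip holder, for the longest filter: plate 138 x 44 x 8 mm, origin under its centre, x along it, z up. Two black clips, 10 mm wide, at x = +-54 mm: sprung jaws 62 mm high, mouth up, lips 34 mm apart, neck 15 mm at height 49. Pressed down (4 to 10 N) the barrel snaps in: axis at height 40, along x, hexes outside, end play 10 mm. Free for fingers: 98 mm between clips.
- valve: bystander: loose steel ball valve, 68 x 30 mm, with a flat blue lever at 43 mm height that sticks out up to 49 mm towards its +x. Origin: centre of the underside of the valve's body, z up.
- gauge: bystander: loose round pressure gauge lying face up, diameter 54, 29 mm high, with a brass stem reaching to 51 mm from the centre towards its -x. Origin: centre of the underside of the round case.
- elbow: bystander: loose steel elbow fitting, 24 mm high, two arms with hex ends reaching 39 mm from the centre towards its +x and +y. Origin: centre of the underside of its corner block.
There are look-alikes about, which are no part of the job. What is shaped like the filter_long but green is not meant.

How it is judged:
By the outcome, as a careful person would: the job done as asked, in the order asked, and still so for the second after the job is handed in, with the robot touching nothing.
It also fails if it takes over 106 s, if anything falls off the work surface, if the arm or the gripper's body presses on something with over 40 N, if the wrist force passes 120 N, or if a joint passes its speed limit or range.

## Working session

There is one attempt and no reset: what is moved stays moved. The work goes in short steps, Python scripts to look and compute and a tool call to move; the robot and the scene stay as the last step left them, time stands still between calls to the robot, and variables do not carry over. Pictures are saved under pics/ and viewed, and the job is handed in when it is done.

Besides the shell and the picture viewer there is one more tool, called after ">>>" in YAML: its name, and indented under it one key for each argument. arm_command: Moves the arm, as the interface text tells. Shift numbers are shares of 1000 mm and turn numbers shares of 45 degrees, none past 1 either way. Its arguments: {"type":"object","properties":{"deltas":{"type":"array","items":{"type":"object","properties":{"dx":{"type":"number","minimum":-1,"maximum":1},"dy":{"type":"number","minimum":-1,"maximum":1},"dz":{"type":"number","minimum":-1,"maximum":1},"wx":{"type":"number","minimum":-1,"maximum":1},"wy":{"type":"number","minimum":-1,"maximum":1},"wz":{"type":"number","minimum":-1,"maximum":1}}}},"claw":{"type":"number"},"grip_force":{"type":"number"}},"required":["deltas"]}

```bash
ls; mkdir -p pics
python3 - <<'E'
from plant import r
import cv2,json
for n in ["scene","top","wrist"]:
    c=r.get_calibration(n); print(n,c)
    im=r.snapshot(n); cv2.imwrite(f"pics/{n}0.png",cv2.resize(im[:,:,::-1],(800,600),interpolation=cv2.INTER_CUBIC)); cv2.imwrite(f"pics/{n}0raw.png",im[:,:,::-1])
print(r.get_state())
E
```

```text
pics
scene {'vertical_fov': 56.58173194141662, 'cx': 254.16809214638064, 'cy': 187.46370043760885, 'R': array([[ 0.05445309,  0.99849038, -0.00719842],
       [ 0.59310792, -0.03814325, -0.80421893],
       [-0.80327944,  0.03952277, -0.59428957]]), 't': array([-0.02845622, -0.31503232,  1.51632967])}
top {'vertical_fov': 43.36888349546166, 'cx': 257.8655210375891, 'cy': 190.79462117013293, 'R': array([[-5.76547995e-04, -9.99739074e-01,  2.28353259e-02],
       [-9.86039778e-01, -3.23393582e-03, -1.66478520e-01],
       [ 1.66508929e-01, -2.26125225e-02, -9.85780630e-01]]), 't': array([-0.00413895,  0.54544895,  1.45552805])}
wrist {'vertical_fov': 63.42897901823377, 'cx': 259.95189740066087, 'cy': 193.56352805207166, 'R': array([[ 0.40437947, -0.91458912, -0.00199538],
       [-0.86770939, -0.38433963,  0.31521971],
       [-0.28906343, -0.12573697, -0.94901662]]), 't': array([-0.62461154, -0.04438508,  0.39167408])}
{'clock': 0.15, 'q': array([ 1.18878555,  0.68976935, -0.19452227,  1.56611579,  0.15730605,
        0.90250649, -0.21505157]), 'qd': array([-0.00041271, -0.00368991, -0.0013836 , -0.0023146 , -0.00020133,
       -0.00072718, -0.00057356]), 'joint_torque': array([-9.54033785e-04, -5.27852118e+01, -1.26841620e+00, -1.53584021e+01,
       -5.25836460e-02,  3.96708187e-03,  1.15514822e-04]), 'tool_pos': array([ 0.25233312, -0.57151678,  0.40410485]), 'eef_rot': array([-0.14613675,  0.69234836, -0.69139359,  0.14585169]), 'contact_force': array([ 0.28698332, -0.03270805,  0.49990144]), 'moment': array([ 0.00919071, -0.0161251 , -0.01488146]), 'opening': 1.0006832373340466}
```

View pics/top0.png

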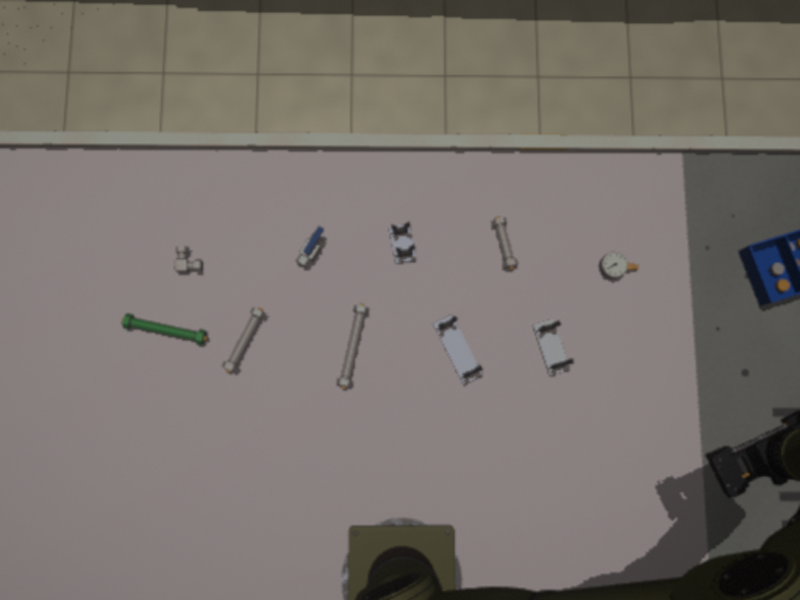

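View pics/scene0.png

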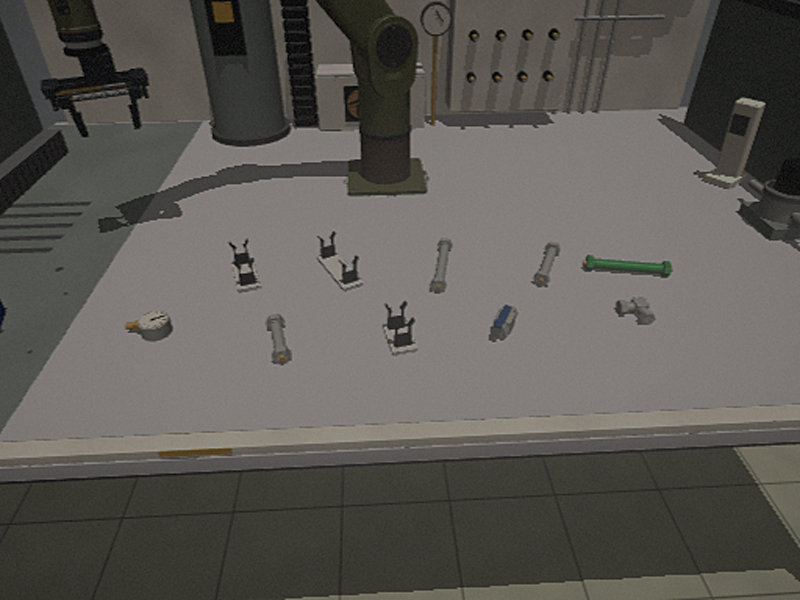

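View pics/wrist0.png

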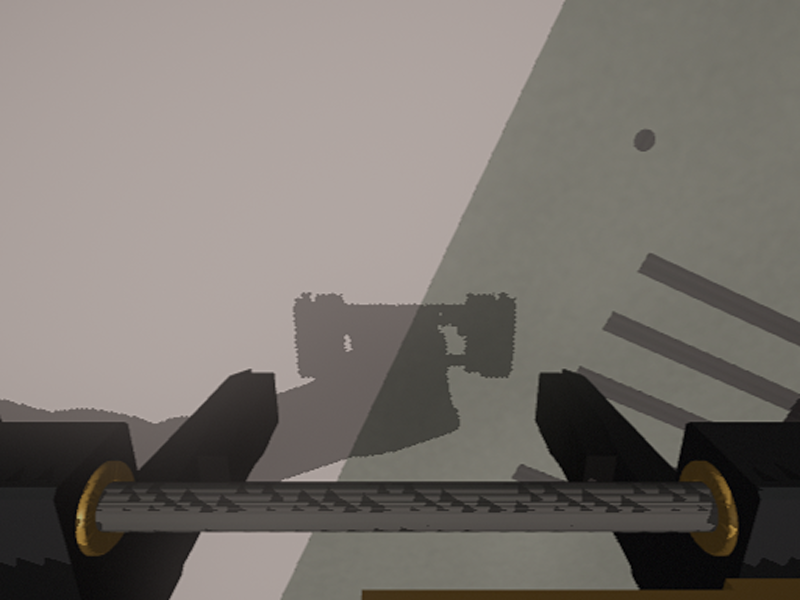

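```bash
cat > h.py <<'E'
import numpy as np,cv2
from scipy.spatial.transform import Rotation as Ro
def K(c): 
    f=192/np.tan(np.radians(c["vertical_fov"]/2)); return f
def back(c,uv,z):
    uv=np.atleast_2d(uv).astype(float); f=K(c); R=np.array(c["R"]);t=np.array(c["t"])
    d=np.c_[(uv[:,0]-c["cx"])/f,(uv[:,1]-c["cy"])/f,np.ones(len(uv))]@R
    o=-R.T@t; s=(z-o[2])/d[:,2]; return o+d*s[:,None]
def proj(c,X):
    X=np.atleast_2d(X); p=X@np.array(c["R"]).T+c["t"]; f=K(c)
    return np.c_[f*p[:,0]/p[:,2]+c["cx"],f*p[:,1]/p[:,2]+c["cy"]]
E
python3 - <<'E'
import cv2
im=cv2.imread("pics/top0raw.png")
c=im[130:260,60:430]
cv2.imwrite("pics/topcrop.png",cv2.resize(c[:, 70:270],(800,520),interpolation=cv2.INTER_CUBIC))
cv2.imwrite("pics/topcrop2.png",cv2.resize(c[:, 180:370],(760,520),interpolation=cv2.INTER_CUBIC))
from h import *
from plant import r
ct=r.get_calibration("top")
s=.64
P={'short':[(500,222),(511,264)],'med':[(258,314),(231,368)],'long':[(361,309),(345,383)],'green':[(128,321),(202,338)],
'hA':[(395,225),(409,262)],'hB':[(444,320),(472,380)],'hC':[(541,323),(560,372)]}
for k,v in P.items():
    X=back(ct,np.array(v)*s,0.014 if k[0]!='h' else 0.008); print(k,X.round(3).tolist(),X.mean(0).round(3),np.linalg.norm(X[0]-X[1]).round(3),np.hypot(*X.mean(0)[:2]).round(3))
E
```

```text
short [[0.712, -0.206, 0.014], [0.623, -0.226, 0.014]] [ 0.667 -0.216  0.014] 0.091 0.701
med [[0.517, 0.288, 0.014], [0.409, 0.338, 0.014]] [0.463 0.313 0.014] 0.12 0.559
long [[0.528, 0.081, 0.014], [0.379, 0.111, 0.014]] [0.454 0.096 0.014] 0.152 0.464
green [[0.502, 0.547, 0.014], [0.469, 0.398, 0.014]] [0.485 0.473 0.014] 0.153 0.678
hA [[0.706, 0.012, 0.008], [0.627, -0.017, 0.008]] [ 0.666 -0.002  0.008] 0.083 0.666
hB [[0.507, -0.088, 0.008], [0.386, -0.143, 0.008]] [ 0.446 -0.115  0.008] 0.133 0.461
hC [[0.501, -0.286, 0.008], [0.402, -0.321, 0.008]] [ 0.452 -0.303  0.008] 0.106 0.544
```

View pics/topcrop.png

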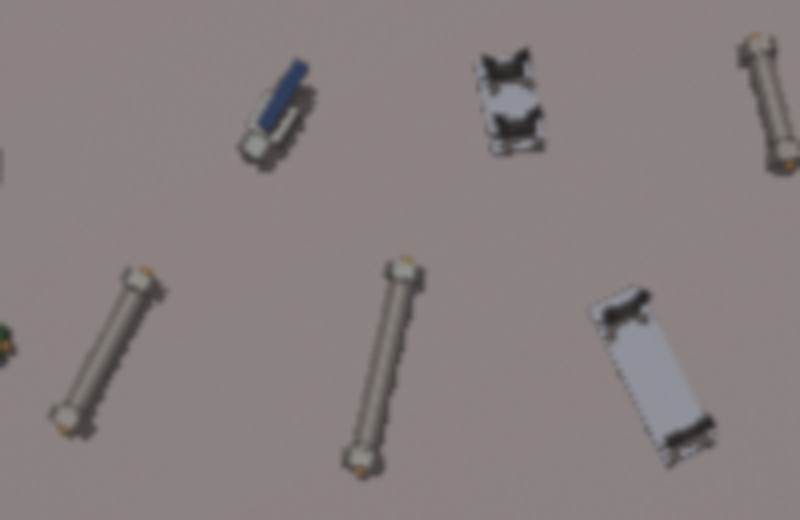

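View pics/topcrop2.png

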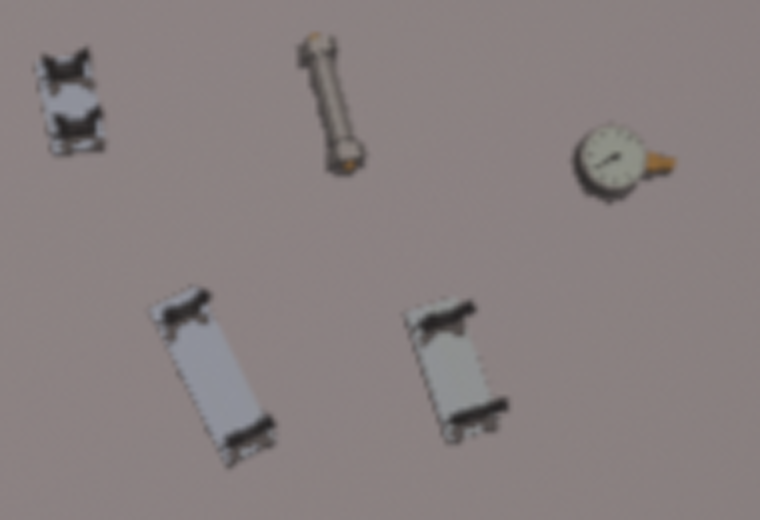

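```bash
cat >> h.py <<'E'
def pose(r):
    s=r.get_state(); return np.array(s["tool_pos"]),Ro.from_quat(s["eef_rot"]),s
def plan(r,tgt,yaw):
    """tgt TCP pos; yaw = world angle of tool x (barrel dir), mod 180 nearest; tool y straight down."""
    p,R,s=pose(r)
    best=None
    for k in (0,np.pi):
        a=yaw+k; x=np.array([np.cos(a),np.sin(a),0]); y=np.array([0,0,-1.]); z=np.cross(x,y)
        T=Ro.from_matrix(np.c_[x,y,z]); rv=(R.inv()*T).as_rotvec()
        if best is None or np.linalg.norm(rv)<np.linalg.norm(best): best=rv
    d=R.inv().apply(np.array(tgt)-p)
    print("clock %.2f p"%s["clock"],p.round(4),"opening %.3f"%s["opening"],"F",np.array(s["contact_force"]).round(1),"q",np.array(s["q"]).round(2))
    print("  dxyz",d.round(4),"w",(best/np.radians(45)).round(3),"deg",np.degrees(best).round(1))
E
python3 - <<'E'
from h import *
from plant import r
p,R,s=pose(r); print(R.as_matrix().round(3))
c=r.get_calibration("wrist"); C=np.array(c["R"]).T; o=-C@c["t"]
print("cam in tool",R.inv().apply(o-p).round(4)); print((R.as_matrix().T@C).round(3))
E
```

```text
[[-0.915 -0.001  0.404]
 [-0.404  0.001 -0.915]
 [ 0.    -1.    -0.001]]
cam in tool [-0.0817  0.0195  0.0007]
[[-0.     0.949  0.315]
 [ 0.    -0.315  0.949]
 [ 1.     0.    -0.   ]]
```

Run:
```python
from h import *
from plant import r
plan(r,[0.47,-0.30,0.40],np.radians(19.5))
```

```text
clock 0.15 p [ 0.2523 -0.5715  0.4041] opening 1.001 F [ 0.3 -0.   0.5] q [ 1.19  0.69 -0.19  1.57  0.16  0.9  -0.22]
  dxyz [-0.3088  0.0043 -0.1604] w [0.002 0.096 0.   ] deg [0.1 4.3 0. ]
```

>>> arm_command:
  deltas:
    - {"dx": -0.04,"dz": -0.02,"wy": 0.096}
    - {"dx": -0.08,"dz": -0.04,"wy": 0.096}
    - {"dx": -0.12,"dz": -0.06,"wy": 0.096}
    - {"dx": -0.16,"dz": -0.08,"wy": 0.096}
    - {"dx": -0.2,"dz": -0.1,"wy": 0.096}

```text
invalid input at $.deltas[0]: expected keys dx, dy, dz, wx, wy, wz
```

Run:
```python
from h import *
from plant import r
plan(r,[0.47,-0.30,0.40],np.radians(19.5))
```

```text
clock 0.15 p [ 0.2523 -0.5715  0.4041] opening 1.001 F [ 0.3 -0.   0.5] q [ 1.19  0.69 -0.19  1.57  0.16  0.9  -0.22]
  dxyz [-0.3088  0.0043 -0.1604] w [0.002 0.096 0.   ] deg [0.1 4.3 0. ]
```

All keys are required.

>>> arm_command:
  deltas:
    - {"dx": -0.04,"dy": 0,"dz": -0.02,"wx": 0,"wy": 0.05,"wz": 0}
    - {"dx": -0.08,"dy": 0,"dz": -0.04,"wx": 0,"wy": 0.096,"wz": 0}
    - {"dx": -0.12,"dy": 0,"dz": -0.06,"wx": 0,"wy": 0.096,"wz": 0}
    - {"dx": -0.16,"dy": 0,"dz": -0.08,"wx": 0,"wy": 0.096,"wz": 0}
    - {"dx": -0.2,"dy": 0,"dz": -0.1,"wx": 0,"wy": 0.096,"wz": 0}

```text
clock: 0.65
tool_pos: [0.3959, -0.398, 0.4046]
eef_rot: [-0.12, 0.697, -0.697, 0.12]
contact_force: [1.1, -0.7, 0.6]
opening: 1.0
```

Run:
```python
from h import *
from plant import r
plan(r,[0.47,-0.30,0.40],np.radians(19.5))
```

```text
clock 0.65 p [ 0.3959 -0.398   0.4046] opening 1.000 F [ 1.1 -0.7  0.6] q [ 0.8   0.6  -0.15  1.76  0.12  0.79 -0.65]
  dxyz [-0.1026  0.0046 -0.0676] w [ 0. -0.  0.] deg [ 0. -0.  0.]
```

>>> arm_command:
  deltas:
    - {"dx": -0.04,"dy": 0.002,"dz": -0.025,"wx": 0,"wy": 0,"wz": 0}
    - {"dx": -0.08,"dy": 0.004,"dz": -0.05,"wx": 0,"wy": 0,"wz": 0}
    - {"dx": -0.1,"dy": 0.004,"dz": -0.065,"wx": 0,"wy": 0,"wz": 0}
    - {"dx": -0.103,"dy": 0.004,"dz": -0.068,"wx": 0,"wy": 0,"wz": 0}
    - {"dx": -0.103,"dy": 0.004,"dz": -0.068,"wx": 0,"wy": 0,"wz": 0}

```text
clock: 1.15
tool_pos: [0.4694, -0.3008, 0.4006]
eef_rot: [0.121, -0.697, 0.697, -0.12]
contact_force: [-0.4, -0.6, -1.0]
opening: 1.0
```

```bash
cat >> h.py <<'E'
def snap(r,name,cam="wrist"):
    c=r.get_calibration(cam); im=r.snapshot(cam)[:,:,::-1]; cv2.imwrite(f"pics/{name}_raw.png",im)
    cv2.imwrite(f"pics/{name}.png",cv2.resize(im,(800,600),interpolation=cv2.INTER_CUBIC))
    import pickle; pickle.dump(c,open(f"pics/{name}.pkl","wb")); return c,im
def load(name):
    import pickle; return pickle.load(open(f"pics/{name}.pkl","rb")),cv2.imread(f"pics/{name}_raw.png")
E
python3 - <<'E'
from h import *
from plant import r
plan(r,[0.47,-0.30,0.40],np.radians(19.5))
snap(r,"w1")
E
```

```text
clock 1.15 p [ 0.4694 -0.3008  0.4006] opening 1.000 F [-0.4 -0.6 -1. ] q [ 0.57  0.6  -0.14  1.78  0.11  0.77 -0.85]
  dxyz [-0.0009  0.0006 -0.0005] w [0.    0.002 0.001] deg [0.  0.1 0. ]
```

View pics/w1.png

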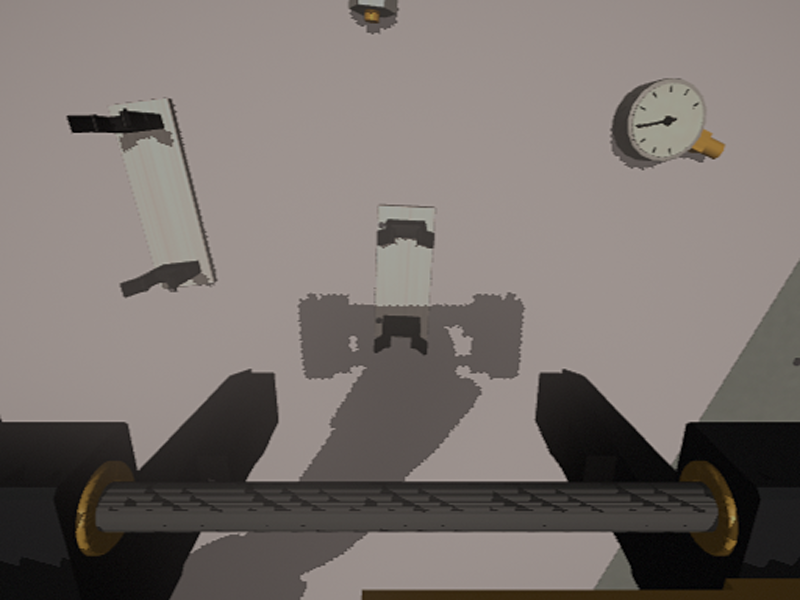

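Run:
```python
from h import *
c,im=load("w1")
a=cv2.resize(im[122:232,220:300],None,fx=5.4,fy=5.4,interpolation=cv2.INTER_CUBIC)
a=cv2.convertScaleAbs(a,alpha=1.2)
b=cv2.resize(im[55:195,35:145],None,fx=4.2,fy=4.2,interpolation=cv2.INTER_CUBIC)[:594]
a=np.pad(a,((0,max(0,b.shape[0]-a.shape[0])),(0,0),(0,0)))[:b.shape[0]]
b=b[:, :800-a.shape[1]]
cv2.imwrite("pics/c1.png",np.hstack([a,b])); print(a.shape,b.shape)
```

```text
(588, 432, 3) (588, 368, 3)
```

View pics/c1.png

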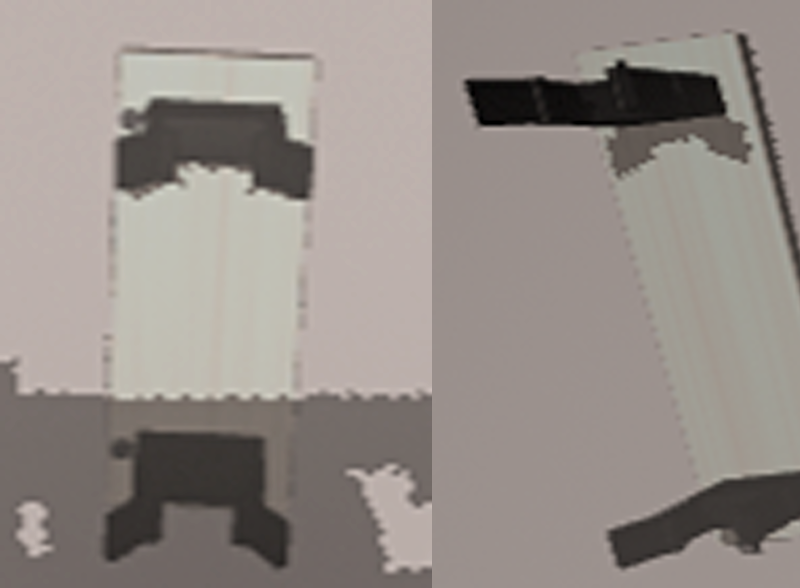

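```bash
cat >> h.py <<'E'
def draw(r_c,im,center,yaw,L,W=0.044,clipx=None,zs=(0.0,0.008)):
    c,s=np.cos(yaw),np.sin(yaw); R=np.array([[c,-s,0],[s,c,0],[0,0,1]])
    im=im.copy()
    for z,col in zip(zs,((255,0,0),(0,0,255))):
        P=np.array([[x,y,z] for x,y in ((-L/2,-W/2),(L/2,-W/2),(L/2,W/2),(-L/2,W/2))])@R.T+np.array([*center,0])
        cv2.polylines(im,[np.round(proj(r_c,P)*4).astype(int)],True,col,1,cv2.LINE_AA,2) if 0 else cv2.polylines(im,[np.round(proj(r_c,P)*16).astype(np.int32)],True,col,1,cv2.LINE_AA,4)
    if clipx:
        for sx in (-1,1):
            P=np.array([[sx*clipx-.005,-.017,.062],[sx*clipx-.005,.017,.062],[sx*clipx+.005,.017,.062],[sx*clipx+.005,-.017,.062]])@R.T+np.array([*center,0])
            cv2.polylines(im,[np.round(proj(r_c,P)*16).astype(np.int32)],True,(0,255,0),1,cv2.LINE_AA,4)
    return im
E
python3 - <<'E'
from h import *
c,im=load("w1")
X=back(c,[(242.2,131.3),(278.9,132.7),(240,185),(274.1,209)],.008); print(X.round(4))
print(np.linalg.norm(X[0]-X[1]))
yl=np.degrees(np.arctan2(*(X[0]-X[2])[1::-1])); yr=np.degrees(np.arctan2(*(X[1]-X[3])[1::-1])); ye=np.degrees(np.arctan2(*(X[0]-X[1])[1::-1]))-90
print(yl,yr,ye)
yaw=np.radians((yl+yr)/2); d=np.array([np.cos(yaw),np.sin(yaw)])
ctr=(X[0]+X[1])[:2]/2-d*.054; print("C",ctr,np.degrees(yaw))
o=draw(c,im,ctr,yaw,.108,clipx=.039)
cv2.imwrite("pics/d1.png",cv2.resize(o[122:242,200:320],None,fx=5,fy=5,interpolation=cv2.INTER_CUBIC))
E
```

```text
[[ 0.4958 -0.2696  0.008 ]
 [ 0.5089 -0.3112  0.008 ]
 [ 0.4318 -0.2882  0.008 ]
 [ 0.416  -0.3397  0.008 ]]
0.04358920948218086
16.198009321136627 17.066563443580492 17.44704689887631
C [ 0.45061583 -0.30583591] 16.632286382358558
```

View pics/d1.png

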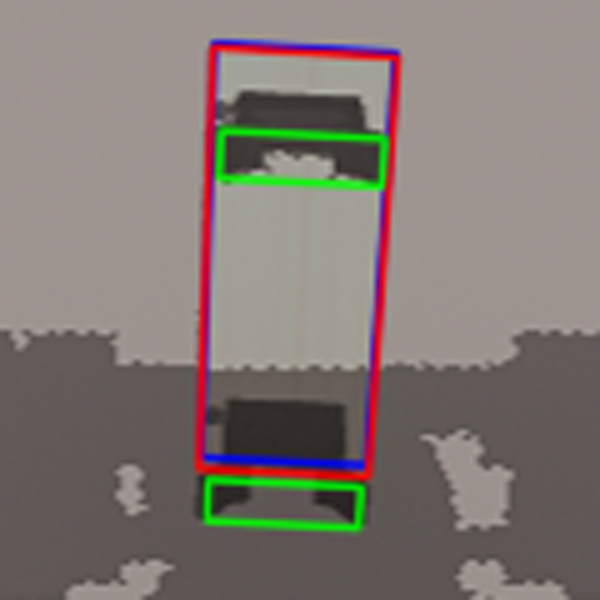

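Run:
```python
from h import *
from plant import r
plan(r,[0.667,-0.216,0.35],np.radians(12.7))
```

```text
clock 1.20 p [ 0.4686 -0.3021  0.4006] opening 1.000 F [-0.8 -0.1  0.3] q [ 0.57  0.6  -0.14  1.78  0.11  0.77 -0.85]
  dxyz [-0.2158  0.0503 -0.0152] w [-0.001  0.149  0.002] deg [-0.   6.7  0.1]
```

>>> arm_command:
  deltas:
    - {"dx": -0.045,"dy": 0.01,"dz": -0.003,"wx": 0,"wy": 0.03,"wz": 0}
    - {"dx": -0.09,"dy": 0.02,"dz": -0.006,"wx": 0,"wy": 0.06,"wz": 0}
    - {"dx": -0.135,"dy": 0.03,"dz": -0.009,"wx": 0,"wy": 0.09,"wz": 0}
    - {"dx": -0.18,"dy": 0.04,"dz": -0.012,"wx": 0,"wy": 0.12,"wz": 0}
    - {"dx": -0.216,"dy": 0.05,"dz": -0.015,"wx": 0,"wy": 0.149,"wz": 0}

```text
clock: 1.7
tool_pos: [0.6691, -0.2163, 0.3501]
eef_rot: [0.078, -0.702, 0.703, -0.078]
contact_force: [-0.1, 0.2, 0.6]
opening: 0.999
```

>>> arm_command:
  deltas:
    - {"dx": 0,"dy": 0,"dz": 0,"wx": 0,"wy": 0,"wz": 0}
    - {"dx": 0,"dy": 0,"dz": 0,"wx": 0,"wy": 0,"wz": 0}
    - {"dx": 0,"dy": 0,"dz": 0,"wx": 0,"wy": 0,"wz": 0}
    - {"dx": 0,"dy": 0,"dz": 0,"wx": 0,"wy": 0,"wz": 0}
    - {"dx": 0,"dy": 0,"dz": 0,"wx": 0,"wy": 0,"wz": 0}

```text
clock: 2.2
tool_pos: [0.6671, -0.2162, 0.3514]
eef_rot: [0.078, -0.702, 0.703, -0.078]
contact_force: [0.3, 0.5, 0.2]
opening: 1.001
```

Run:
```python
from h import *
from plant import r
plan(r,[0.667,-0.216,0.35],np.radians(12.7))
snap(r,"w2")
```

```text
clock 2.20 p [ 0.6671 -0.2162  0.3514] opening 1.001 F [0.3 0.5 0.2] q [ 0.28  0.85 -0.07  1.36  0.07  0.93 -1.15]
  dxyz [ 0.0001  0.0014 -0.0003] w [-0.001 -0.    -0.   ] deg [-0.1 -0.  -0. ]
```

View pics/w2.png

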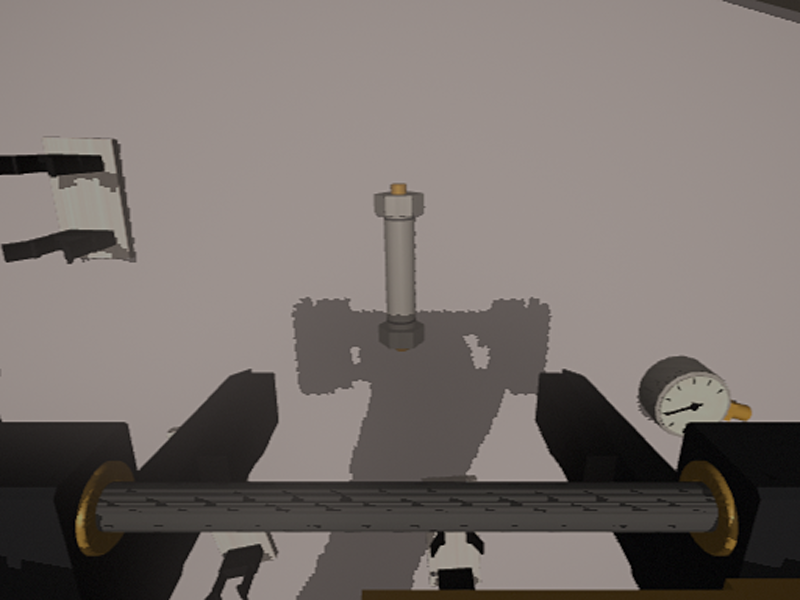

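```bash
cat >> h.py <<'E'
def filt(c,im,ctr,yaw,Lb):
    im=im.copy(); cc,s=np.cos(yaw),np.sin(yaw); R=np.array([[cc,-s,0],[s,cc,0],[0,0,1]])
    def poly(P,col):
        P=np.array(P)@R.T+np.array([*ctr,0]); cv2.polylines(im,[np.round(proj(c,P)*16).astype(np.int32)],True,col,1,cv2.LINE_AA,4)
    def circ(x,rad,n,col,ph=0):
        a=np.arange(n)*2*np.pi/n+ph; poly([[x,rad*np.cos(t),.014+rad*np.sin(t)] for t in a],col)
    h=Lb/2
    for sg in (-1,1):
        circ(sg*h,.0162,6,(0,0,255)); circ(sg*(h+.012),.0162,6,(255,0,0)); circ(sg*(h+.018),.005,16,(0,200,0))
    poly([[-h,-.01,.014],[h,-.01,.014],[h,.01,.014],[-h,.01,.014]],(255,0,255))
    return im
E
python3 - <<'E'
from h import *
c,im=load("w2")
s=.64
X=back(c,np.array([(399,183),(401.5,351)])*s,.014);print(X)
X2=back(c,np.array([(399.5,217),(400.5,320)])*s,.024);print(X2)
d=(X2[0]-X2[1]); yaw=np.arctan2(d[1],d[0]);ctr=X2.mean(0)[:2]; print(np.linalg.norm(d),np.degrees(yaw),ctr)
o=filt(c,im,ctr,yaw,.078)
cv2.imwrite("pics/d2.png",cv2.resize(o[110:232,195:315],None,fx=4.9,fy=4.9,interpolation=cv2.INTER_CUBIC))
E
```

```text
[[ 0.72149361 -0.20028523  0.014     ]
 [ 0.60783168 -0.22718003  0.014     ]]
[[ 0.70194907 -0.20505669  0.024     ]
 [ 0.63437377 -0.22067588  0.024     ]]
0.06935691495712232 13.014655189052537 [ 0.66816142 -0.21286628]
```

View pics/d2.png

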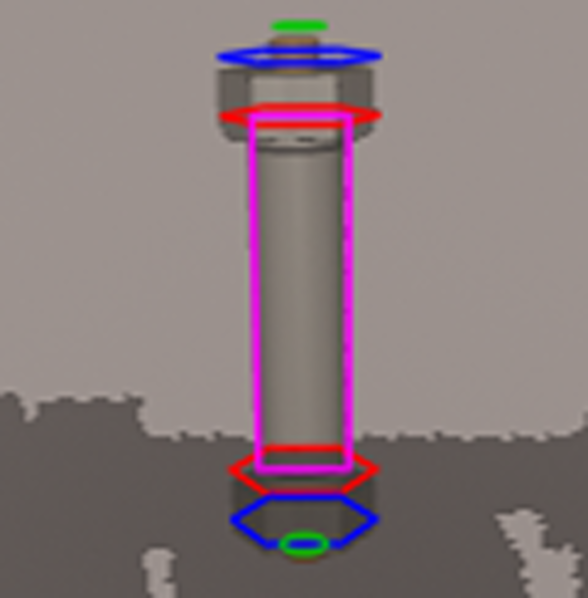

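Run:
```python
from h import *
from plant import r
plan(r,[0.666,-0.01,0.38],np.radians(18))
```

```text
clock 2.25 p [ 0.6674 -0.2158  0.3513] opening 1.002 F [-0.2 -0.8 -0.5] q [ 0.28  0.85 -0.07  1.36  0.07  0.93 -1.15]
  dxyz [-0.044  -0.0288 -0.201 ] w [-0.001 -0.117 -0.   ] deg [-0.  -5.3 -0. ]
```

>>> arm_command:
  deltas:
    - {"dx": -0.009,"dy": -0.006,"dz": -0.04,"wx": 0,"wy": -0.03,"wz": 0}
    - {"dx": -0.018,"dy": -0.012,"dz": -0.085,"wx": 0,"wy": -0.06,"wz": 0}
    - {"dx": -0.028,"dy": -0.018,"dz": -0.13,"wx": 0,"wy": -0.09,"wz": 0}
    - {"dx": -0.036,"dy": -0.024,"dz": -0.17,"wx": 0,"wy": -0.117,"wz": 0}
    - {"dx": -0.044,"dy": -0.029,"dz": -0.2,"wx": 0,"wy": -0.117,"wz": 0}

```text
clock: 2.75
tool_pos: [0.6661, -0.0067, 0.3806]
eef_rot: [-0.112, 0.699, -0.698, 0.112]
contact_force: [0.1, -0.5, 0.1]
opening: 1.0
```

>>> arm_command:
  deltas:
    - {"dx": 0,"dy": 0,"dz": 0,"wx": 0,"wy": 0,"wz": 0}
    - {"dx": 0,"dy": 0,"dz": 0,"wx": 0,"wy": 0,"wz": 0}
    - {"dx": 0,"dy": 0,"dz": 0,"wx": 0,"wy": 0,"wz": 0}
    - {"dx": 0,"dy": 0,"dz": 0,"wx": 0,"wy": 0,"wz": 0}
    - {"dx": 0,"dy": 0,"dz": 0,"wx": 0,"wy": 0,"wz": 0}

```text
clock: 3.25
tool_pos: [0.6665, -0.0116, 0.3795]
eef_rot: [0.11, -0.698, 0.699, -0.11]
contact_force: [0.1, 0.1, -0.3]
opening: 1.001
```

Run:
```python
from h import *
from plant import r
snap(r,"w3")
plan(r,[0.6647,-0.2137,0.25],np.radians(13.2))
```

```text
clock 3.30 p [ 0.6666 -0.0113  0.3796] opening 0.999 F [-0.3 -0.7  0.9] q [-0.02  0.77 -0.07  1.46  0.06  0.92 -1.36]
  dxyz [0.0641 0.1297 0.1919] w [-0.001  0.106  0.   ] deg [-0.   4.8  0. ]
```

View pics/w3.png

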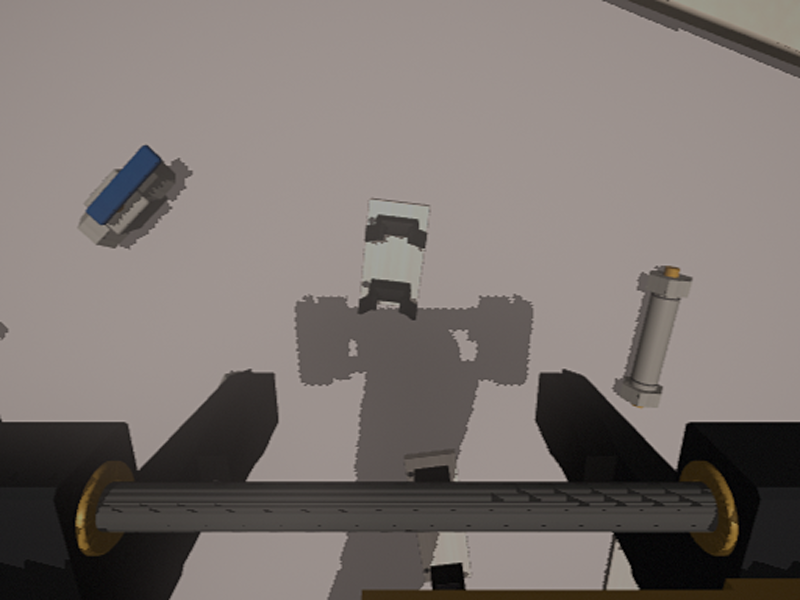

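Run:
```python
from h import *
c,im=load("w3")
s=.64
X=back(c,np.array([(371,198),(431,206),(361,300),(419.5,300)])*s,.008); print(X.round(4))
print(np.linalg.norm(X[0]-X[1]))
g=lambda v:np.degrees(np.arctan2(v[1],v[0]))
print(g(X[0]-X[2]),g(X[1]-X[3]),g(X[0]-X[1])-90)
yaw=np.radians((g(X[0]-X[2])+g(X[1]-X[3])+g(X[0]-X[1])-90)/3); d=np.array([np.cos(yaw),np.sin(yaw)])
ctr=(X[0]+X[1])[:2]/2-d*.039; print("A",ctr,np.degrees(yaw))
o=draw(c,im,ctr,yaw,.078,clipx=.024)
a=cv2.resize(o[112:222,200:300],None,fx=4,fy=4,interpolation=cv2.INTER_CUBIC)
# long holder from w1
c,im=load("w1")
X=back(c,np.array([(170,98),(215,281),(123,143.),(151,258.)])*s,.008); print(X.round(4),g(X[0]-X[1]),g(X[2]-X[3]),np.linalg.norm(X[0]-X[1]))
yaw=np.arctan2(*(X[0]-X[1])[1::-1]); n=np.array([-np.sin(yaw),np.cos(yaw)]); ctr=(X[0]+X[1])[:2]/2+n*.022; print("B",ctr,np.degrees(yaw))
o=draw(c,im,ctr,yaw,.138,clipx=.054)
b=cv2.resize(o[50:200,30:150],None,fx=3.2,fy=3.2,interpolation=cv2.INTER_CUBIC)[:440]
a=np.pad(a,((0,b.shape[0]-a.shape[0]),(0,0),(0,0)))
cv2.imwrite("pics/d3.png",np.hstack([a,b])); print(a.shape,b.shape)
```

```text
[[ 0.7001  0.0247  0.008 ]
 [ 0.708  -0.0178  0.008 ]
 [ 0.6244  0.01    0.008 ]
 [ 0.6382 -0.0324  0.008 ]]
0.043239623959121405
10.968287692344342 11.812886999821941 10.460234743394523
A [ 0.66577509 -0.00404206] 11.080469811853598
[[ 0.5174 -0.1062  0.008 ]
 [ 0.3953 -0.1658  0.008 ]
 [ 0.4758 -0.0796  0.008 ]
 [ 0.3969 -0.1143  0.008 ]] 26.01479110216793 23.723287535437986 0.13585550897037757
B [ 0.44674292 -0.11619346] 26.01479110216793
(440, 400, 3) (440, 384, 3)
```

View pics/d3.png

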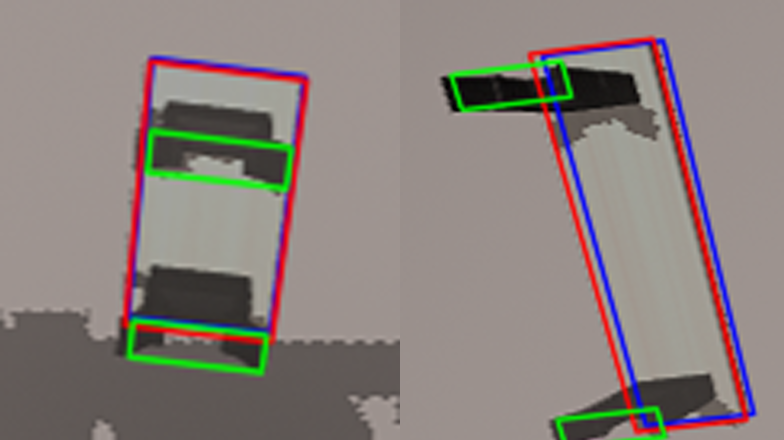

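>>> arm_command:
  deltas:
    - {"dx": 0.014,"dy": 0.01,"dz": 0.04,"wx": 0,"wy": 0.03,"wz": 0}
    - {"dx": 0.028,"dy": 0.03,"dz": 0.08,"wx": 0,"wy": 0.06,"wz": 0}
    - {"dx": 0.042,"dy": 0.06,"dz": 0.12,"wx": 0,"wy": 0.09,"wz": 0}
    - {"dx": 0.056,"dy": 0.09,"dz": 0.16,"wx": 0,"wy": 0.106,"wz": 0}
    - {"dx": 0.064,"dy": 0.12,"dz": 0.192,"wx": 0,"wy": 0.106,"wz": 0}

```text
clock: 3.8
tool_pos: [0.6648, -0.2155, 0.2592]
eef_rot: [0.081, -0.702, 0.703, -0.081]
contact_force: [1.1, -0.2, 1.0]
opening: 0.998
```

>>> arm_command:
  deltas:
    - {"dx": 0,"dy": 0.01,"dz": 0,"wx": 0,"wy": 0,"wz": 0}
    - {"dx": 0,"dy": 0.01,"dz": 0,"wx": 0,"wy": 0,"wz": 0}
    - {"dx": 0,"dy": 0.01,"dz": 0,"wx": 0,"wy": 0,"wz": 0}
    - {"dx": 0,"dy": 0.01,"dz": 0,"wx": 0,"wy": 0,"wz": 0}
    - {"dx": 0,"dy": 0.01,"dz": 0,"wx": 0,"wy": 0,"wz": 0}

```text
clock: 4.3
tool_pos: [0.6661, -0.2109, 0.2512]
eef_rot: [0.082, -0.702, 0.702, -0.083]
contact_force: [0.6, 0.7, -1.3]
opening: 0.998
```

Run:
```python
from h import *
from plant import r
plan(r,[0.6647,-0.2137,0.168],np.radians(13.2))
```

```text
clock 4.30 p [ 0.6661 -0.2109  0.2512] opening 0.998 F [ 0.6  0.7 -1.3] q [ 0.28  0.97 -0.07  1.43  0.09  0.74 -1.17]
  dxyz [0.0022 0.0832 0.0024] w [-0.001  0.005 -0.003] deg [-0.   0.2 -0.1]
```

>>> arm_command:
  deltas:
    - {"dx": 0.002,"dy": 0.03,"dz": 0.002,"wx": 0,"wy": 0,"wz": 0}
    - {"dx": 0.002,"dy": 0.055,"dz": 0.002,"wx": 0,"wy": 0,"wz": 0}
    - {"dx": 0.002,"dy": 0.072,"dz": 0.002,"wx": 0,"wy": 0,"wz": 0}
    - {"dx": 0.002,"dy": 0.08,"dz": 0.002,"wx": 0,"wy": 0,"wz": 0}
    - {"dx": 0.002,"dy": 0.083,"dz": 0.002,"wx": 0,"wy": 0,"wz": 0}

```text
clock: 4.8
tool_pos: [0.6639, -0.2143, 0.1665]
eef_rot: [-0.082, 0.702, -0.702, 0.082]
contact_force: [-6.1, 3.0, 14.3]
opening: 1.003
```

Run:
```python
from h import *
from plant import r
plan(r,[0.6647,-0.2137,0.168],np.radians(13.2))
snap(r,"w4")
```

```text
clock 4.80 p [ 0.6639 -0.2143  0.1665] opening 1.003 F [-6.1  3.  14.3] q [ 0.28  1.09 -0.06  1.44  0.1   0.62 -1.17]
  dxyz [-0.0009 -0.0015 -0.0004] w [0.001 0.003 0.001] deg [0.  0.1 0. ]
```

View pics/w4.png

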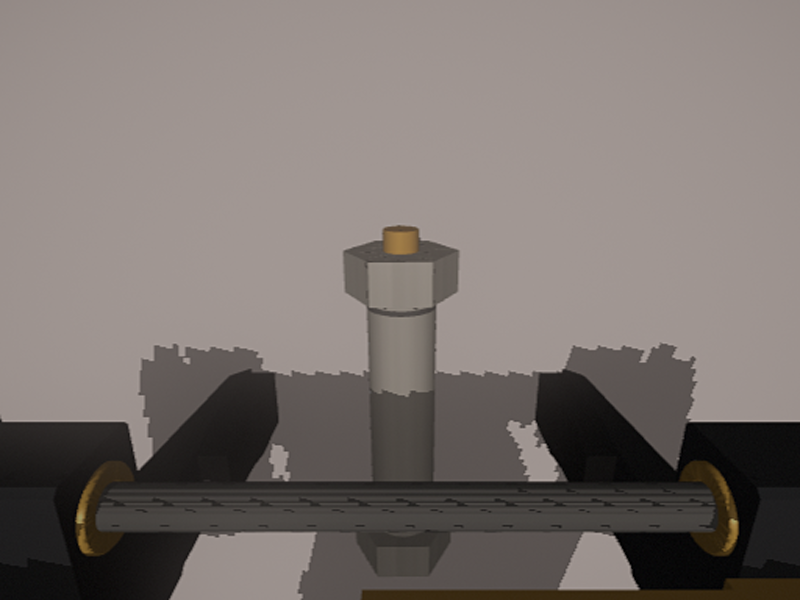

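>>> arm_command:
  deltas:
    - {"dx": 0,"dy": -0.005,"dz": 0,"wx": 0,"wy": 0,"wz": 0}
    - {"dx": 0,"dy": -0.005,"dz": 0,"wx": 0,"wy": 0,"wz": 0}
    - {"dx": 0,"dy": -0.005,"dz": 0,"wx": 0,"wy": 0,"wz": 0}
    - {"dx": 0,"dy": -0.005,"dz": 0,"wx": 0,"wy": 0,"wz": 0}
    - {"dx": 0,"dy": -0.005,"dz": 0,"wx": 0,"wy": 0,"wz": 0}
  claw: -1
  grip_force: 40

```text
clock: 5.35
tool_pos: [0.6638, -0.2148, 0.1719]
eef_rot: [0.082, -0.702, 0.702, -0.082]
contact_force: [-0.6, -0.2, 0.0]
opening: 0.57
```

>>> arm_command:
  deltas:
    - {"dx": 0,"dy": 0,"dz": 0,"wx": 0,"wy": 0,"wz": 0}
    - {"dx": 0,"dy": 0,"dz": 0,"wx": 0,"wy": 0,"wz": 0}
    - {"dx": 0,"dy": 0,"dz": 0,"wx": 0,"wy": 0,"wz": 0}
    - {"dx": 0,"dy": 0,"dz": 0,"wx": 0,"wy": 0,"wz": 0}
    - {"dx": 0,"dy": 0,"dz": 0,"wx": 0,"wy": 0,"wz": 0}

```text
clock: 5.85
tool_pos: [0.6638, -0.2144, 0.1717]
eef_rot: [-0.082, 0.703, -0.702, 0.082]
contact_force: [-0.2, 1.2, 0.6]
opening: 0.216
```

Run:
```python
from h import *
from plant import r
plan(r,[0.6647,-0.2137,0.27],np.radians(13.2))
snap(r,"w5")
```

```text
clock 5.85 p [ 0.6638 -0.2144  0.1717] opening 0.216 F [-0.2  1.2  0.6] q [ 0.28  1.08 -0.06  1.44  0.1   0.62 -1.17]
  dxyz [-0.001  -0.0983 -0.0006] w [0.001 0.002 0.   ] deg [0.  0.1 0. ]
```

View pics/w5.png

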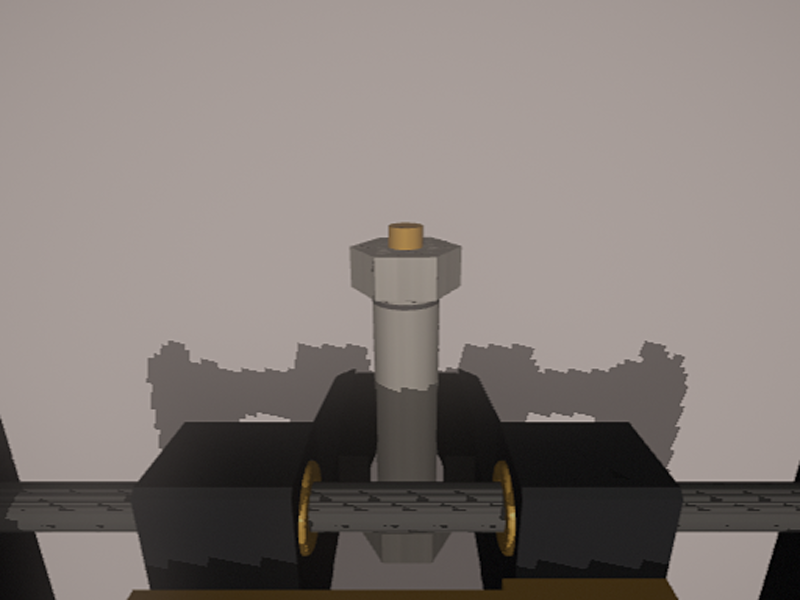

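>>> arm_command:
  deltas:
    - {"dx": 0,"dy": -0.02,"dz": 0,"wx": 0,"wy": 0,"wz": 0}
    - {"dx": 0,"dy": -0.05,"dz": 0,"wx": 0,"wy": 0,"wz": 0}
    - {"dx": 0,"dy": -0.08,"dz": 0,"wx": 0,"wy": 0,"wz": 0}
    - {"dx": 0,"dy": -0.1,"dz": 0,"wx": 0,"wy": 0,"wz": 0}
    - {"dx": 0,"dy": -0.1,"dz": 0,"wx": 0,"wy": 0,"wz": 0}

```text
clock: 6.4
tool_pos: [0.6652, -0.2155, 0.2765]
eef_rot: [0.079, -0.701, 0.704, -0.084]
contact_force: [1.1, -0.1, -1.2]
opening: 0.212
```

Run:
```python
from h import *
from plant import r
plan(r,[0.6651,-0.0045,0.27],np.radians(11.1))
snap(r,"w6")
```

```text
clock 6.40 p [ 0.6652 -0.2155  0.2765] opening 0.212 F [ 1.1 -0.1 -1.2] q [ 0.28  0.94 -0.07  1.42  0.08  0.78 -1.16]
  dxyz [-0.0482  0.0059 -0.2054] w [-0.005  0.048 -0.009] deg [-0.2  2.2 -0.4]
```

View pics/w6.png

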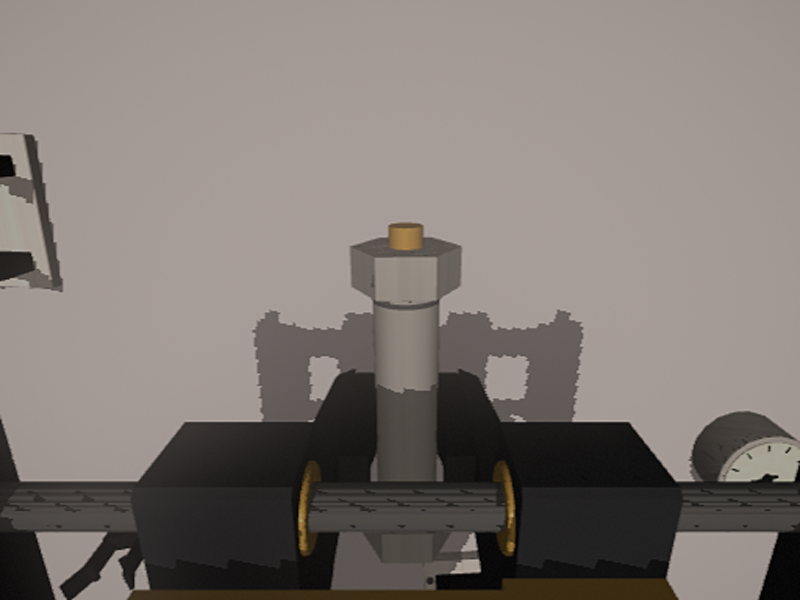

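Run:
```python
from h import *
from scipy.optimize import brentq
c=dict(cx=259.95,cy=193.56,vertical_fov=63.42897901823377)
M=np.array([[0,.949,.315],[0,-.315,.949],[1,0,0]]); o=np.array([-.0817,.0195,.0007])
c["R"]=M.T; c["t"]=-M.T@o
for off in (-.002,0,.002):
  for dep in (.1557,.1577):
    print(off,dep,(proj(c,[[off-.057,dep-.005,0],[off-.057,dep+.005,0],[off-.039,dep-.014,.008],[off-.039,dep-.014,-.008],[off+.051,dep-.014,0]])/.64).round(1).tolist())
```

```text
-0.002 0.1557 [[403.6, 229.5], [403.8, 223.6], [433.7, 302.9], [373.4, 302.9], [404.0, 566.7]]
-0.002 0.1577 [[403.6, 228.2], [403.8, 222.5], [433.3, 300.6], [373.9, 300.6], [404.0, 561.6]]
0 0.1557 [[403.6, 236.8], [403.8, 230.4], [433.6, 310.0], [373.5, 310.0], [404.0, 571.5]]
0 0.1577 [[403.6, 235.4], [403.8, 229.2], [433.2, 307.6], [374.0, 307.6], [404.0, 566.4]]
0.002 0.1557 [[403.6, 244.0], [403.8, 237.2], [433.4, 317.1], [373.7, 317.1], [404.0, 576.2]]
0.002 0.1577 [[403.7, 242.6], [403.8, 235.9], [433.0, 314.6], [374.2, 314.6], [404.1, 571.1]]
```

>>> arm_command:
  deltas:
    - {"dx": -0.01,"dy": 0,"dz": -0.045,"wx": 0,"wy": 0.048,"wz": 0}
    - {"dx": -0.02,"dy": 0,"dz": -0.09,"wx": 0,"wy": 0.048,"wz": 0}
    - {"dx": -0.03,"dy": 0,"dz": -0.135,"wx": 0,"wy": 0.048,"wz": 0}
    - {"dx": -0.04,"dy": 0,"dz": -0.175,"wx": 0,"wy": 0.048,"wz": 0}
    - {"dx": -0.047,"dy": 0,"dz": -0.205,"wx": 0,"wy": 0.048,"wz": 0}

```text
clock: 6.95
tool_pos: [0.6615, -0.0005, 0.2702]
eef_rot: [-0.071, 0.704, -0.703, 0.069]
contact_force: [0.2, -0.1, -2.5]
opening: 0.215
```

>>> arm_command:
  deltas:
    - {"dx": 0,"dy": 0,"dz": 0,"wx": 0,"wy": 0,"wz": 0}
    - {"dx": 0,"dy": 0,"dz": 0,"wx": 0,"wy": 0,"wz": 0}
    - {"dx": 0,"dy": 0,"dz": 0,"wx": 0,"wy": 0,"wz": 0}
    - {"dx": 0,"dy": 0,"dz": 0,"wx": 0,"wy": 0,"wz": 0}
    - {"dx": 0,"dy": 0,"dz": 0,"wx": 0,"wy": 0,"wz": 0}

```text
clock: 7.45
tool_pos: [0.6624, -0.0061, 0.2715]
eef_rot: [0.068, -0.704, 0.704, -0.068]
contact_force: [-0.1, 0.1, -1.9]
opening: 0.215
```

Run:
```python
from h import *
from plant import r
plan(r,[0.6638,-0.0040,0.197],np.radians(11.1))
c,im=snap(r,"w7")
o=draw(c,im,[.6658,-.004],np.radians(11.1),.078,clipx=.024)
cv2.imwrite("pics/w7o.png",cv2.resize(o,(800,600)))
```

```text
clock 7.45 p [ 0.6624 -0.0061  0.2715] opening 0.215 F [-0.1  0.1 -1.9] q [-0.05  0.9  -0.02  1.55  0.03  0.69 -1.46]
  dxyz [-0.0019  0.0745 -0.0019] w [-0.001 -0.002  0.001] deg [-0.  -0.1  0. ]
```

View pics/w7o.png

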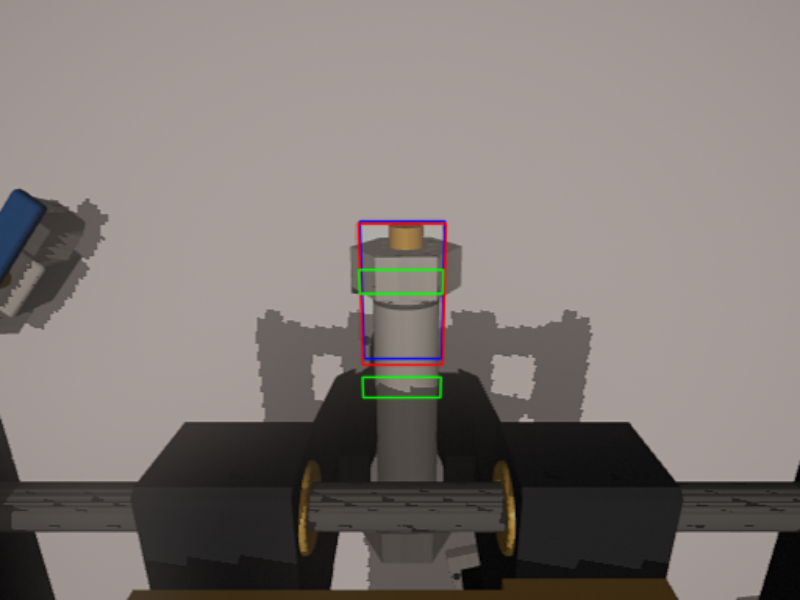

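>>> arm_command:
  deltas:
    - {"dx": -0.002,"dy": 0.01,"dz": -0.002,"wx": 0,"wy": 0,"wz": 0}
    - {"dx": -0.002,"dy": 0.02,"dz": -0.002,"wx": 0,"wy": 0,"wz": 0}
    - {"dx": -0.002,"dy": 0.03,"dz": -0.002,"wx": 0,"wy": 0,"wz": 0}
    - {"dx": -0.002,"dy": 0.036,"dz": -0.002,"wx": 0,"wy": 0,"wz": 0}
    - {"dx": -0.002,"dy": 0.04,"dz": -0.002,"wx": 0,"wy": 0,"wz": 0}

```text
clock: 8.0
tool_pos: [0.6637, -0.0021, 0.2305]
eef_rot: [0.069, -0.704, 0.704, -0.068]
contact_force: [0.2, -1.4, -1.6]
opening: 0.214
```

Run:
```python
from h import *
from plant import r
plan(r,[0.6638,-0.0040,0.197],np.radians(11.1))
```

```text
clock 8.00 p [ 0.6637 -0.0021  0.2305] opening 0.214 F [ 0.2 -1.4 -1.6] q [-0.05  0.96 -0.02  1.56  0.03  0.63 -1.47]
  dxyz [0.0002 0.0335 0.0019] w [0.    0.001 0.002] deg [0.  0.  0.1]
```

>>> arm_command:
  deltas:
    - {"dx": 0,"dy": 0.008,"dz": 0.002,"wx": 0,"wy": 0,"wz": 0}
    - {"dx": 0,"dy": 0.015,"dz": 0.002,"wx": 0,"wy": 0,"wz": 0}
    - {"dx": 0,"dy": 0.022,"dz": 0.002,"wx": 0,"wy": 0,"wz": 0}
    - {"dx": 0,"dy": 0.028,"dz": 0.002,"wx": 0,"wy": 0,"wz": 0}
    - {"dx": 0,"dy": 0.033,"dz": 0.002,"wx": 0,"wy": 0,"wz": 0}

```text
clock: 8.5
tool_pos: [0.6651, -0.003, 0.1992]
eef_rot: [-0.068, 0.704, -0.703, 0.07]
contact_force: [-0.2, 2.4, -1.2]
opening: 0.216
```

>>> arm_command:
  deltas:
    - {"dx": 0,"dy": 0.001,"dz": 0,"wx": 0,"wy": 0,"wz": 0}
    - {"dx": 0,"dy": 0.001,"dz": 0,"wx": 0,"wy": 0,"wz": 0}
    - {"dx": 0,"dy": 0.001,"dz": 0,"wx": 0,"wy": 0,"wz": 0}
    - {"dx": 0,"dy": 0.001,"dz": 0,"wx": 0,"wy": 0,"wz": 0}
    - {"dx": 0,"dy": 0.001,"dz": 0,"wx": 0,"wy": 0,"wz": 0}

```text
clock: 9.0
tool_pos: [0.6644, -0.0033, 0.1976]
eef_rot: [-0.069, 0.704, -0.703, 0.069]
contact_force: [-0.0, 4.7, -1.2]
opening: 0.213
```

Run:
```python
from h import *
from plant import r
plan(r,[0.6638,-0.0040,0.197],np.radians(11.1))
snap(r,"w8");snap(r,"s8","scene")
c,im=load("s8"); u=proj(c,[.666,-.004,.04])[0].astype(int)
cv2.imwrite("pics/s8c.png",cv2.resize(im[u[1]-40:u[1]+30,u[0]-45:u[0]+45],None,fx=7,fy=7,interpolation=cv2.INTER_CUBIC))
```

```text
clock 9.00 p [ 0.6644 -0.0033  0.1976] opening 0.213 F [-0.   4.7 -1.2] q [-0.05  1.01 -0.02  1.56  0.03  0.57 -1.47]
  dxyz [0.0007 0.0006 0.0006] w [ 0.001  0.002 -0.   ] deg [ 0.1  0.1 -0. ]
```

View pics/w8.png

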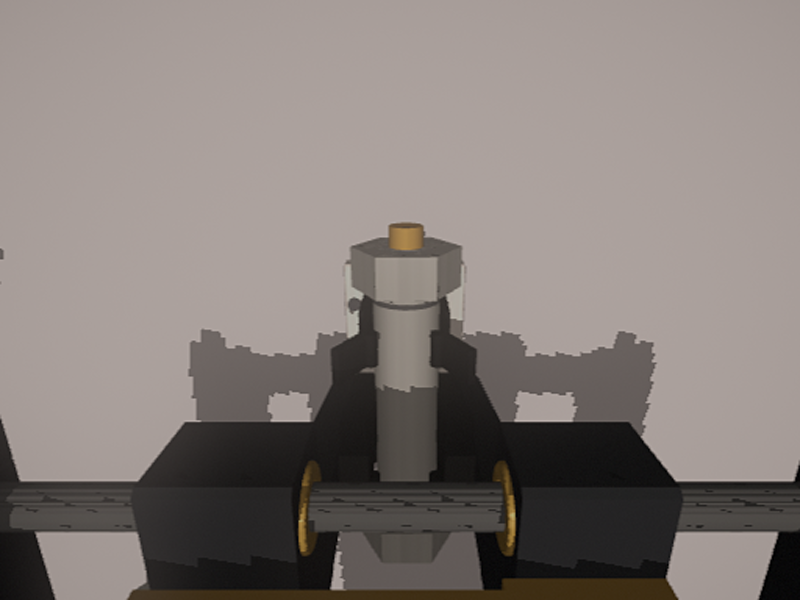

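View pics/s8c.png

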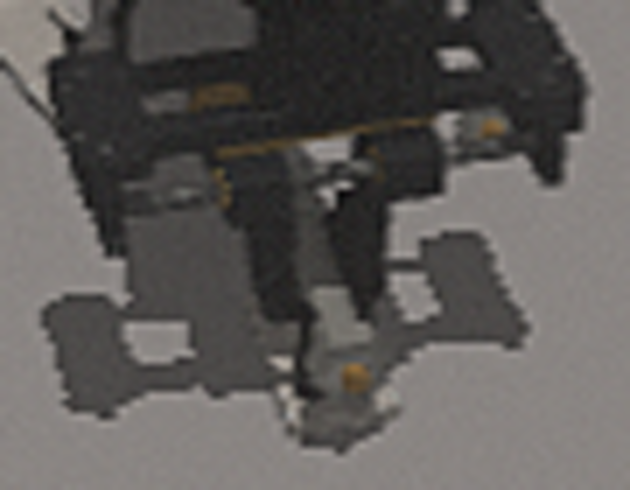

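>>> arm_command:
  deltas:
    - {"dx": 0,"dy": 0.001,"dz": 0,"wx": 0,"wy": 0,"wz": 0}
    - {"dx": 0,"dy": 0.002,"dz": 0,"wx": 0,"wy": 0,"wz": 0}
    - {"dx": 0,"dy": 0.003,"dz": 0,"wx": 0,"wy": 0,"wz": 0}
    - {"dx": 0,"dy": 0.003,"dz": 0,"wx": 0,"wy": 0,"wz": 0}
    - {"dx": 0,"dy": 0.003,"dz": 0,"wx": 0,"wy": 0,"wz": 0}

```text
clock: 9.6
tool_pos: [0.6644, -0.0034, 0.1973]
eef_rot: [-0.068, 0.704, -0.703, 0.069]
contact_force: [-4.3, 5.8, 16.3]
opening: 0.216
```

>>> arm_command:
  deltas:
    - {"dx": 0,"dy": -0.003,"dz": 0,"wx": 0,"wy": 0,"wz": 0}
    - {"dx": 0,"dy": -0.003,"dz": 0,"wx": 0,"wy": 0,"wz": 0}
    - {"dx": 0,"dy": -0.003,"dz": 0,"wx": 0,"wy": 0,"wz": 0}
    - {"dx": 0,"dy": -0.003,"dz": 0,"wx": 0,"wy": 0,"wz": 0}
    - {"dx": 0,"dy": -0.003,"dz": 0,"wx": 0,"wy": 0,"wz": 0}
  claw: 1

```text
clock: 10.1
tool_pos: [0.6642, -0.0046, 0.1973]
eef_rot: [0.069, -0.704, 0.704, -0.068]
contact_force: [-0.2, 0.3, -0.3]
opening: 0.644
```

>>> arm_command:
  deltas:
    - {"dx": 0,"dy": 0,"dz": 0,"wx": 0,"wy": 0,"wz": 0}
    - {"dx": 0,"dy": 0,"dz": 0,"wx": 0,"wy": 0,"wz": 0}
    - {"dx": 0,"dy": -0.02,"dz": 0,"wx": 0,"wy": 0,"wz": 0}
    - {"dx": 0,"dy": -0.05,"dz": 0,"wx": 0,"wy": 0,"wz": 0}
    - {"dx": 0,"dy": -0.09,"dz": 0,"wx": 0,"wy": 0,"wz": 0}

```text
clock: 10.6
tool_pos: [0.6636, -0.004, 0.287]
eef_rot: [-0.07, 0.704, -0.704, 0.067]
contact_force: [0.8, -0.1, 0.5]
opening: 0.997
```

>>> arm_command:
  deltas:
    - {"dx": 0,"dy": -0.04,"dz": 0,"wx": 0,"wy": 0,"wz": 0}
    - {"dx": 0,"dy": -0.08,"dz": 0,"wx": 0,"wy": 0,"wz": 0}
    - {"dx": 0,"dy": -0.09,"dz": 0,"wx": 0,"wy": 0,"wz": 0}
    - {"dx": 0,"dy": -0.09,"dz": 0,"wx": 0,"wy": 0,"wz": 0}
    - {"dx": 0,"dy": -0.09,"dz": 0,"wx": 0,"wy": 0,"wz": 0}

```text
clock: 11.1
tool_pos: [0.6638, -0.004, 0.3764]
eef_rot: [-0.07, 0.704, -0.704, 0.068]
contact_force: [0.1, -0.0, -1.1]
opening: 1.003
```

Run:
```python
from h import *
from plant import r
c,im=snap(r,"w9")
plan(r,[0.47,-0.1,0.38],np.radians(20))
```

```text
clock 11.15 p [ 0.6637 -0.004   0.3757] opening 1.002 F [-0.1 -1.1  0.5] q [-0.05  0.77 -0.02  1.47  0.02  0.9  -1.46]
  dxyz [ 0.2086 -0.0035  0.0568] w [ 0.001 -0.197  0.005] deg [ 0.  -8.9  0.2]
```

View pics/w9.png

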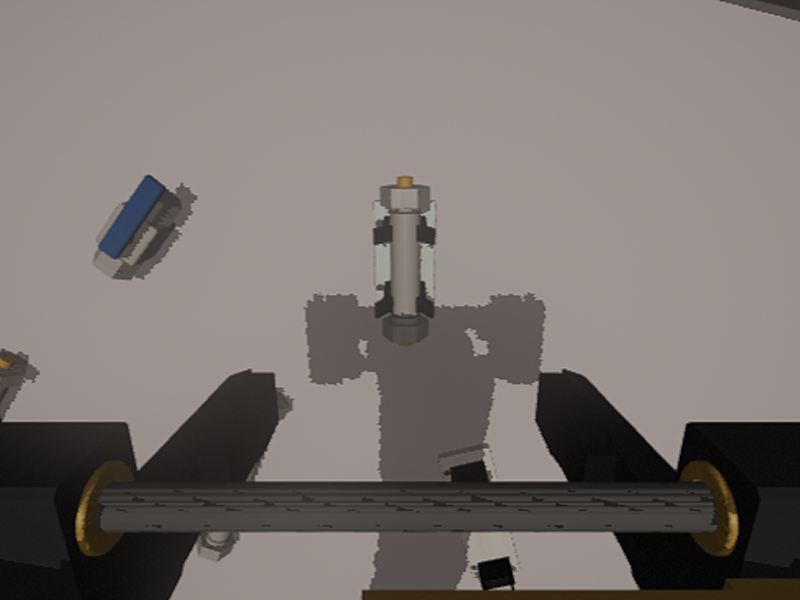

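>>> arm_command:
  deltas:
    - {"dx": 0.045,"dy": 0,"dz": 0.012,"wx": 0,"wy": -0.05,"wz": 0}
    - {"dx": 0.09,"dy": 0,"dz": 0.024,"wx": 0,"wy": -0.1,"wz": 0}
    - {"dx": 0.135,"dy": 0,"dz": 0.036,"wx": 0,"wy": -0.15,"wz": 0}
    - {"dx": 0.175,"dy": 0,"dz": 0.048,"wx": 0,"wy": -0.197,"wz": 0}
    - {"dx": 0.208,"dy": 0,"dz": 0.057,"wx": 0,"wy": -0.197,"wz": 0}

```text
clock: 11.65
tool_pos: [0.4683, -0.1012, 0.3762]
eef_rot: [-0.124, 0.697, -0.696, 0.121]
contact_force: [0.1, -0.9, -0.5]
opening: 0.999
```

>>> arm_command:
  deltas:
    - {"dx": 0,"dy": 0,"dz": 0,"wx": 0,"wy": 0,"wz": 0}
    - {"dx": 0,"dy": 0,"dz": 0,"wx": 0,"wy": 0,"wz": 0}
    - {"dx": 0,"dy": 0,"dz": 0,"wx": 0,"wy": 0,"wz": 0}
    - {"dx": 0,"dy": 0,"dz": 0,"wx": 0,"wy": 0,"wz": 0}
    - {"dx": 0,"dy": 0,"dz": 0,"wx": 0,"wy": 0,"wz": 0}

```text
clock: 12.15
tool_pos: [0.4721, -0.0995, 0.3774]
eef_rot: [-0.123, 0.696, -0.696, 0.123]
contact_force: [-0.5, 0.2, -0.8]
opening: 1.0
```

Run:
```python
from h import *
from plant import r
c,im=snap(r,"w10")
plan(r,[0.463,0.313,0.36],np.radians(-25))
c,im=snap(r,"s10","scene"); u=proj(c,[.666,-.004,.04])[0].astype(int)
cv2.imwrite("pics/s10c.png",cv2.resize(im[u[1]-40:u[1]+30,u[0]-45:u[0]+45],None,fx=7,fy=7,interpolation=cv2.INTER_CUBIC))
```

```text
clock 12.20 p [ 0.4719 -0.0997  0.3775] opening 1.004 F [0.2 0.3 0. ] q [ 0.17  0.55 -0.09  2.02  0.09  0.58 -1.2 ]
  dxyz [-0.1332  0.0175 -0.3907] w [ 0.     1.001 -0.   ] deg [ 0.  45.1 -0. ]
```

View pics/w10.png

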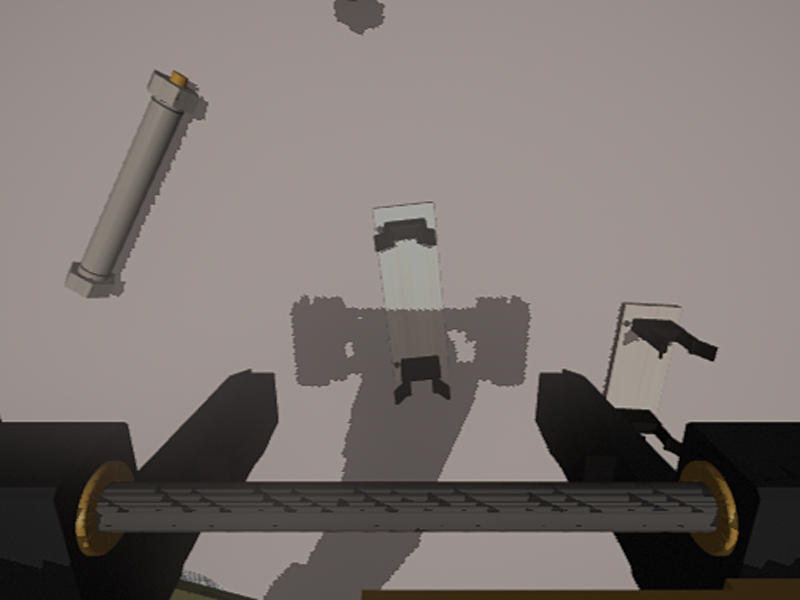

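View pics/s10c.png

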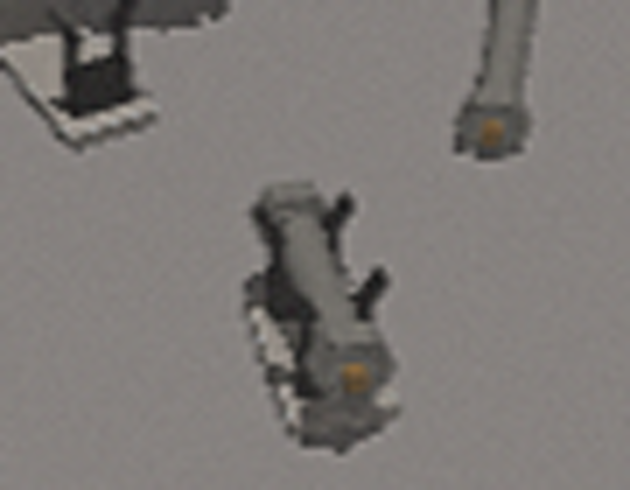

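Run:
```python
from h import *
c,im=load("w10")
s=.64
X=back(c,np.array([(373,208.5),(435,202),(386,310),(446,310)])*s,.008)
print(np.linalg.norm(X[0]-X[1]))
g=lambda v:np.degrees(np.arctan2(v[1],v[0]))
print(g(X[0]-X[2]),g(X[1]-X[3]),g(X[0]-X[1])-90)
yaw=np.radians((g(X[0]-X[2])+g(X[1]-X[3])+g(X[0]-X[1])-90)/3); d=np.array([np.cos(yaw),np.sin(yaw)])
ctr=(X[0]+X[1])[:2]/2-d*.069; print("B",ctr,np.degrees(yaw))
o=draw(c,im,ctr,yaw,.138,clipx=.054)
cv2.imwrite("pics/d10.png",cv2.resize(o[120:265,210:320],None,fx=4.1,fy=4.1,interpolation=cv2.INTER_CUBIC))
```

```text
0.04439083449178991
26.254612262515757 27.054334996165995 26.015044897274606
B [ 0.44612339 -0.11599249] 26.441330718652125
```

View pics/d10.png

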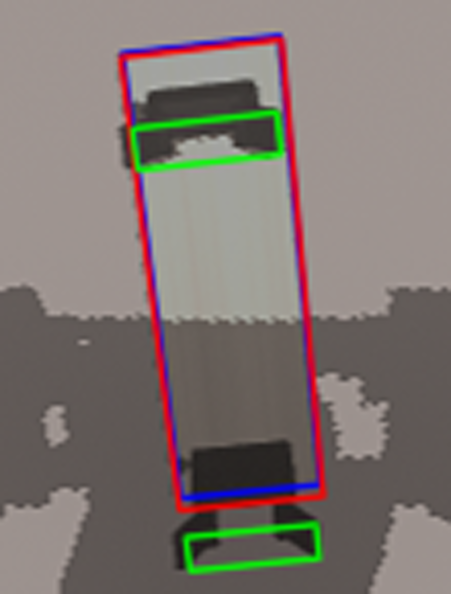

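```bash
cat >> h.py <<'E'
def planf(r,tgt,yaw):
    """tool x exactly at yaw (flipped use: yaw of world +x side); rotation shown about tool y via shortest"""
    p,R,s=pose(r); x=np.array([np.cos(yaw),np.sin(yaw),0]); y=np.array([0,0,-1.]); T=Ro.from_matrix(np.c_[x,y,np.cross(x,y)])
    rv=(R.inv()*T).as_rotvec(); d=R.inv().apply(np.array(tgt)-p)
    print("clock %.2f p"%s["clock"],p.round(4),"opening %.3f"%s["opening"],"F",np.array(s["contact_force"]).round(1),"q",np.array(s["q"]).round(2))
    print("  dxyz",d.round(4),"w",(rv/np.radians(45)).round(3))
E
python3 - <<'E'
from h import *
from plant import r
planf(r,[0.463,0.313,0.36],np.radians(-25))
E
```

```text
clock 12.25 p [ 0.4717 -0.0998  0.3775] opening 0.998 F [-0.   0.4  0.3] q [ 0.17  0.55 -0.09  2.02  0.09  0.58 -1.2 ]
  dxyz [-0.1333  0.0176 -0.3908] w [-0.    -2.999 -0.   ]
```

>>> arm_command:
  deltas:
    - {"dx": -0.01,"dy": 0,"dz": -0.03,"wx": 0,"wy": -0.18,"wz": 0}
    - {"dx": -0.02,"dy": 0,"dz": -0.06,"wx": 0,"wy": -0.36,"wz": 0}
    - {"dx": -0.03,"dy": 0,"dz": -0.09,"wx": 0,"wy": -0.54,"wz": 0}
    - {"dx": -0.04,"dy": 0,"dz": -0.12,"wx": 0,"wy": -0.72,"wz": 0}
    - {"dx": -0.05,"dy": 0,"dz": -0.15,"wx": 0,"wy": -0.9,"wz": 0}

```text
clock: 12.75
tool_pos: [0.467, 0.0593, 0.3778]
eef_rot: [0.358, -0.61, 0.61, -0.358]
contact_force: [-0.4, -0.5, -0.0]
opening: 0.995
```

Run:
```python
from h import *
from plant import r
planf(r,[0.463,0.313,0.36],np.radians(-25))
```

```text
clock 12.75 p [0.467  0.0593 0.3778] opening 0.995 F [-0.4 -0.5 -0. ] q [-0.05  0.54 -0.27  2.04  0.25  0.58 -1.  ]
  dxyz [-0.2196  0.0178 -0.1271] w [-1.000e-03 -2.092e+00  0.000e+00]
```

>>> arm_command:
  deltas:
    - {"dx": -0.03,"dy": 0.003,"dz": -0.017,"wx": 0,"wy": -0.18,"wz": 0}
    - {"dx": -0.06,"dy": 0.006,"dz": -0.034,"wx": 0,"wy": -0.36,"wz": 0}
    - {"dx": -0.09,"dy": 0.009,"dz": -0.051,"wx": 0,"wy": -0.54,"wz": 0}
    - {"dx": -0.12,"dy": 0.012,"dz": -0.068,"wx": 0,"wy": -0.72,"wz": 0}
    - {"dx": -0.15,"dy": 0.015,"dz": -0.085,"wx": 0,"wy": -0.9,"wz": 0}

```text
clock: 13.25
tool_pos: [0.4668, 0.2319, 0.3626]
eef_rot: [-0.547, 0.448, -0.448, 0.547]
contact_force: [0.7, 0.3, -0.4]
opening: 1.002
```

Run:
```python
from h import *
from plant import r
planf(r,[0.463,0.313,0.36],np.radians(-25))
```

```text
clock 13.25 p [0.4668 0.2319 0.3626] opening 1.002 F [ 0.7  0.3 -0.4] q [-0.28  0.64 -0.44  1.91  0.42  0.68 -0.78]
  dxyz [-0.0803  0.0026  0.0122] w [-0.    -1.193  0.   ]
```

>>> arm_command:
  deltas:
    - {"dx": -0.02,"dy": 0,"dz": 0.003,"wx": 0,"wy": -0.18,"wz": 0}
    - {"dx": -0.04,"dy": 0,"dz": 0.006,"wx": 0,"wy": -0.36,"wz": 0}
    - {"dx": -0.06,"dy": 0,"dz": 0.009,"wx": 0,"wy": -0.54,"wz": 0}
    - {"dx": -0.08,"dy": 0.002,"dz": 0.012,"wx": 0,"wy": -0.72,"wz": 0}
    - {"dx": -0.08,"dy": 0.002,"dz": 0.012,"wx": 0,"wy": -0.9,"wz": 0}

```text
clock: 13.75
tool_pos: [0.4626, 0.3145, 0.3608]
eef_rot: [-0.667, 0.23, -0.23, 0.67]
contact_force: [0.0, -0.6, 0.0]
opening: 1.001
```

Run:
```python
from h import *
from plant import r
planf(r,[0.463,0.313,0.36],np.radians(-25))
```

```text
clock 13.75 p [0.4626 0.3145 0.3608] opening 1.001 F [ 0.  -0.6  0. ] q [-0.31  0.72 -0.64  1.8   0.57  0.81 -0.32]
  dxyz [ 0.0013  0.0008 -0.0009] w [-0.004 -0.288 -0.002]
```

>>> arm_command:
  deltas:
    - {"dx": 0,"dy": 0,"dz": 0,"wx": 0,"wy": -0.15,"wz": 0}
    - {"dx": 0,"dy": 0,"dz": 0,"wx": 0,"wy": -0.29,"wz": 0}
    - {"dx": 0,"dy": 0,"dz": 0,"wx": 0,"wy": -0.29,"wz": 0}
    - {"dx": 0,"dy": 0,"dz": 0,"wx": 0,"wy": -0.29,"wz": 0}
    - {"dx": 0,"dy": 0,"dz": 0,"wx": 0,"wy": -0.29,"wz": 0}

```text
clock: 14.25
tool_pos: [0.4634, 0.3112, 0.3607]
eef_rot: [0.69, -0.156, 0.157, -0.69]
contact_force: [-0.8, -0.4, 0.1]
opening: 0.998
```

Run:
```python
from h import *
from plant import r
planf(r,[0.463,0.313,0.36],np.radians(-25))
snap(r,"w11")
```

```text
clock 14.25 p [0.4634 0.3112 0.3607] opening 0.998 F [-0.8 -0.4  0.1] q [-0.27  0.74 -0.7   1.8   0.62  0.83 -0.15]
  dxyz [-0.0012  0.0007  0.0015] w [ 0.    -0.012  0.   ]
```

View pics/w11.png

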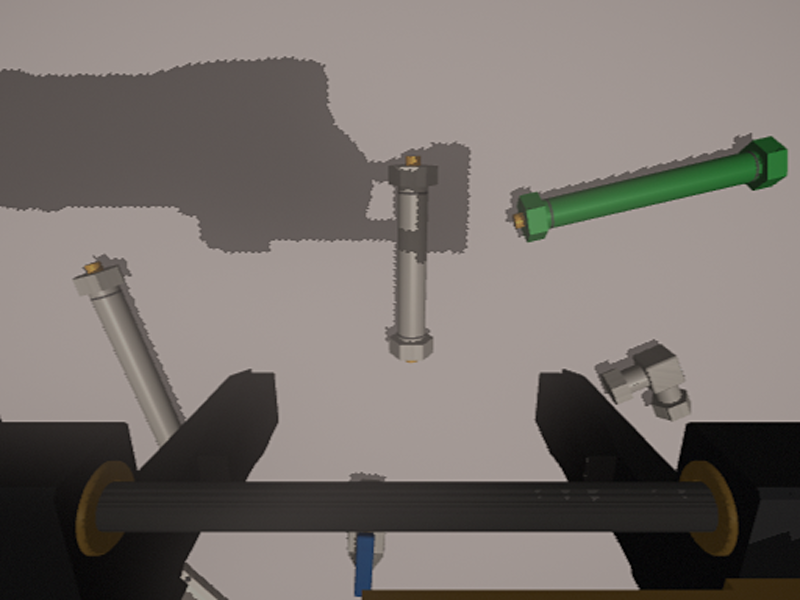

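Run:
```python
from h import *
c,im=load("w11")
s=.64
X=back(c,np.array([(413,157),(411.5,361)])*s,.014)
d=(X[1]-X[0]); L=np.linalg.norm(d); print(L,X)
yaw=np.arctan2(d[1],d[0]);ctr=X.mean(0)[:2];print(ctr,np.degrees(yaw))
o=filt(c,im,ctr,yaw,.108)
cv2.imwrite("pics/d11.png",cv2.resize(o[90:242,190:330],None,fx=3.9,fy=3.9,interpolation=cv2.INTER_CUBIC))
```

```text
0.14458064247126048 [[0.39985065 0.34567703 0.014     ]
 [0.53010529 0.2829292  0.014     ]]
[0.46497797 0.31430311] -25.721605443869823
```

View pics/d11.png

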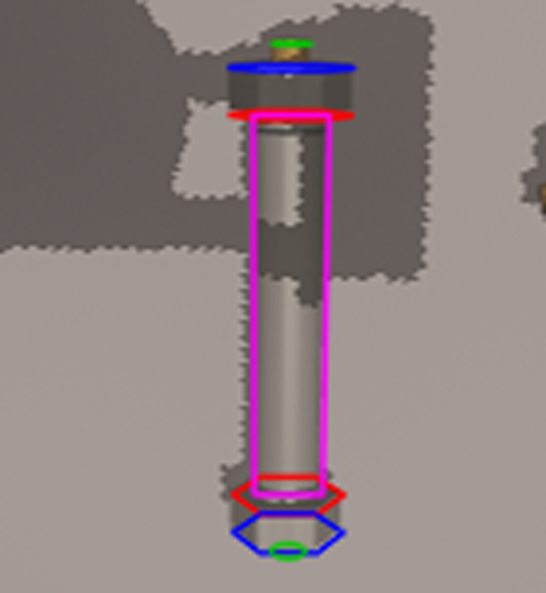

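Run:
```python
from h import *
c,im=load("w11")
s=.64
ctr=np.array([.4653,.3140]);yaw=np.radians(-25.8)
x=np.array([np.cos(yaw),np.sin(yaw)]); z=np.array([-np.sin(yaw),np.cos(yaw)])
for uv,zz in (((514,222),.014),((525,240),.007),((548,237),.005),((530,196),.028),((545,200),.028),((603,387),.014),((690,410),.01),((180,420),.014)):
    X=back(c,np.array(uv)*s,zz)[0]; d=X[:2]-ctr; print(uv,X.round(3),(d@x).round(4),(d@z).round(4))
```

```text
(514, 222) [0.467 0.389 0.014] -0.0311 0.0684
(525, 240) [0.484 0.392 0.007] -0.0175 0.0785
(548, 237) [0.489 0.408 0.005] -0.0194 0.0949
(530, 196) [0.453 0.402 0.028] -0.0498 0.0742
(545, 200) [0.459 0.41  0.028] -0.0473 0.0839
(603, 387) [0.612 0.404 0.014] 0.0927 0.1447
(690, 410) [0.663 0.459 0.01 ] 0.1145 0.2166
(180, 420) [0.498 0.1   0.014] 0.1227 -0.1781
```

Run:
```python
from h import *
from plant import r
planf(r,[0.4653,0.3140,0.171],np.radians(-25.8))
```

```text
clock 14.30 p [0.4634 0.3112 0.3607] opening 1.000 F [0.2 0.6 0.9] q [-0.27  0.74 -0.7   1.8   0.62  0.84 -0.15]
  dxyz [0.0004 0.1897 0.0034] w [0.    0.006 0.   ]
```

>>> arm_command:
  deltas:
    - {"dx": 0,"dy": 0.03,"dz": 0.003,"wx": 0,"wy": 0.006,"wz": 0}
    - {"dx": 0,"dy": 0.06,"dz": 0.003,"wx": 0,"wy": 0.006,"wz": 0}
    - {"dx": 0,"dy": 0.09,"dz": 0.003,"wx": 0,"wy": 0.006,"wz": 0}
    - {"dx": 0,"dy": 0.12,"dz": 0.003,"wx": 0,"wy": 0.006,"wz": 0}
    - {"dx": 0,"dy": 0.14,"dz": 0.003,"wx": 0,"wy": 0.006,"wz": 0}
  claw: 0.4

```text
clock: 14.8
tool_pos: [0.4644, 0.3135, 0.2189]
eef_rot: [0.69, -0.158, 0.157, -0.689]
contact_force: [0.4, 0.4, -0.8]
opening: 0.696
```

Run:
```python
from h import *
from plant import r
planf(r,[0.4653,0.3140,0.172],np.radians(-25.8))
```

```text
clock 14.80 p [0.4644 0.3135 0.2189] opening 0.696 F [ 0.4  0.4 -0.8] q [-0.38  0.93 -0.51  1.88  0.84  0.56 -0.34]
  dxyz [0.0006 0.0469 0.0009] w [ 0.002  0.001 -0.   ]
```

>>> arm_command:
  deltas:
    - {"dx": 0,"dy": 0.02,"dz": 0.001,"wx": 0,"wy": 0,"wz": 0}
    - {"dx": 0,"dy": 0.035,"dz": 0.001,"wx": 0,"wy": 0,"wz": 0}
    - {"dx": 0,"dy": 0.044,"dz": 0.001,"wx": 0,"wy": 0,"wz": 0}
    - {"dx": 0,"dy": 0.047,"dz": 0.001,"wx": 0,"wy": 0,"wz": 0}
    - {"dx": 0,"dy": 0.047,"dz": 0.001,"wx": 0,"wy": 0,"wz": 0}

```text
clock: 15.3
tool_pos: [0.4652, 0.3149, 0.1738]
eef_rot: [-0.689, 0.157, -0.158, 0.689]
contact_force: [0.2, 0.2, -0.8]
opening: 0.698
```

Run:
```python
from h import *
from plant import r
planf(r,[0.4653,0.3140,0.172],np.radians(-25.8))
snap(r,"w12")
```

```text
clock 15.30 p [0.4652 0.3149 0.1738] opening 0.698 F [ 0.2  0.2 -0.8] q [-0.42  1.   -0.44  1.88  0.91  0.48 -0.4 ]
  dxyz [ 0.0005  0.0018 -0.0007] w [-0.     0.002  0.   ]
```

View pics/w12.png

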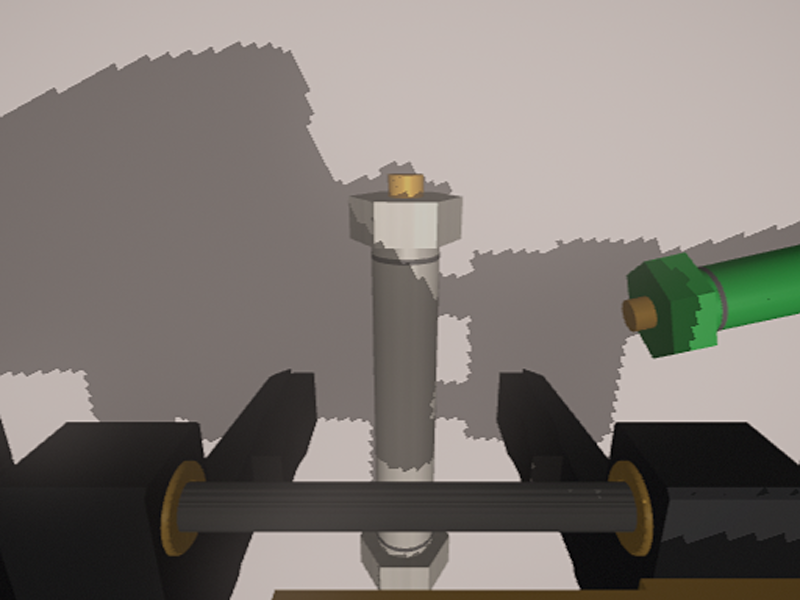

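>>> arm_command:
  deltas:
    - {"dx": 0,"dy": 0.002,"dz": 0,"wx": 0,"wy": 0,"wz": 0}
    - {"dx": 0,"dy": 0.002,"dz": 0,"wx": 0,"wy": 0,"wz": 0}
    - {"dx": 0,"dy": 0.002,"dz": 0,"wx": 0,"wy": 0,"wz": 0}
    - {"dx": 0,"dy": 0.002,"dz": 0,"wx": 0,"wy": 0,"wz": 0}
    - {"dx": 0,"dy": 0.002,"dz": 0,"wx": 0,"wy": 0,"wz": 0}
  claw: -1
  grip_force: 40

```text
clock: 15.85
tool_pos: [0.4652, 0.3147, 0.1718]
eef_rot: [-0.689, 0.157, -0.157, 0.689]
contact_force: [0.1, -0.4, -0.8]
opening: 0.27
```

>>> arm_command:
  deltas:
    - {"dx": 0,"dy": 0,"dz": 0,"wx": 0,"wy": 0,"wz": 0}
    - {"dx": 0,"dy": 0,"dz": 0,"wx": 0,"wy": 0,"wz": 0}
    - {"dx": 0,"dy": 0,"dz": 0,"wx": 0,"wy": 0,"wz": 0}
    - {"dx": 0,"dy": 0,"dz": 0,"wx": 0,"wy": 0,"wz": 0}
    - {"dx": 0,"dy": 0,"dz": 0,"wx": 0,"wy": 0,"wz": 0}

```text
clock: 16.35
tool_pos: [0.4651, 0.3147, 0.1718]
eef_rot: [0.689, -0.157, 0.157, -0.689]
contact_force: [-0.7, -1.3, 3.5]
opening: 0.215
```

>>> arm_command:
  deltas:
    - {"dx": 0,"dy": -0.02,"dz": 0,"wx": 0,"wy": 0,"wz": 0}
    - {"dx": 0,"dy": -0.05,"dz": 0,"wx": 0,"wy": 0,"wz": 0}
    - {"dx": 0,"dy": -0.08,"dz": 0,"wx": 0,"wy": 0,"wz": 0}
    - {"dx": 0,"dy": -0.11,"dz": 0,"wx": 0,"wy": 0,"wz": 0}
    - {"dx": 0,"dy": -0.12,"dz": 0,"wx": 0,"wy": 0,"wz": 0}

```text
clock: 16.85
tool_pos: [0.4655, 0.3153, 0.2938]
eef_rot: [-0.688, 0.157, -0.158, 0.691]
contact_force: [1.6, 0.7, -2.6]
opening: 0.217
```

Run:
```python
from h import *
from plant import r
planf(r,[0.4506,-0.3055,0.30],np.radians(16.8))
snap(r,"w13")
```

```text
clock 16.85 p [0.4655 0.3153 0.2938] opening 0.217 F [ 1.6  0.7 -2.6] q [-0.32  0.83 -0.62  1.84  0.72  0.7  -0.24]
  dxyz [ 0.2561 -0.008  -0.5657] w [-0.004 -0.945  0.003]
```

View pics/w13.png

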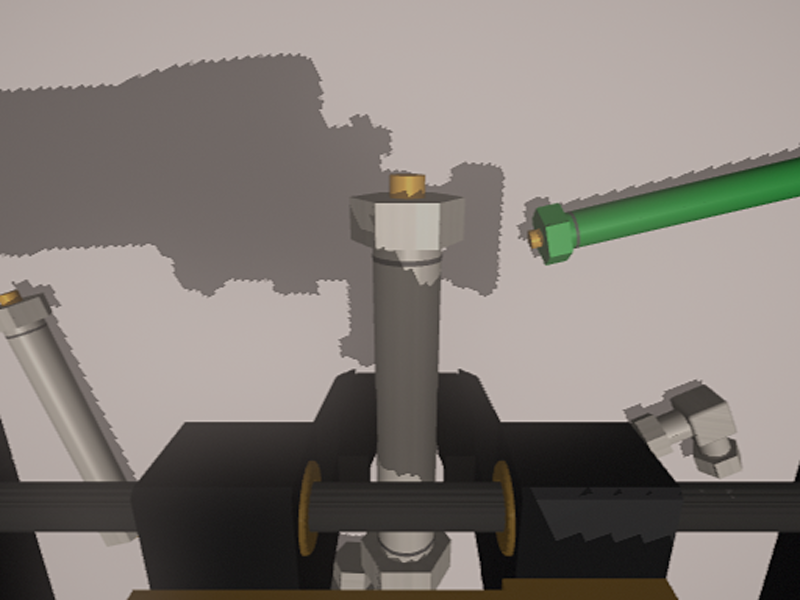

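```bash
cat >> h.py <<'E'
TC=dict(cx=259.95,cy=193.56,vertical_fov=63.42897901823377)
_M=np.array([[0,.949,.315],[0,-.315,.949],[1,0,0]]); _o=np.array([-.0817,.0195,.0007])
TC["R"]=_M.T; TC["t"]=-_M.T@_o
def held(Lb,dep=.1577):
    h=Lb/2
    for off in (-.004,-.002,0,.002,.004):
        print(off,"tip top/bot, hex out top, hex in top, near hex in/out top",(proj(TC,[[off-h-.018,dep-.005,0],[off-h-.018,dep+.005,0],[off-h-.012,dep-.014,0],[off-h,dep-.014,0],[off+h,dep-.014,0],[off+h+.012,dep-.014,0]])/.64).round(1)[:,1].tolist())
E
python3 - <<'E'
from h import *
held(.078); held(.108,.158)
E
```

```text
-0.004 tip top/bot, hex out top, hex in top, near hex in/out top [220.9, 215.6, 249.4, 293.5, 527.3, 556.8]
-0.002 tip top/bot, hex out top, hex in top, near hex in/out top [228.2, 222.5, 257.0, 300.6, 532.3, 561.6]
0 tip top/bot, hex out top, hex in top, near hex in/out top [235.4, 229.2, 264.4, 307.6, 537.3, 566.4]
0.002 tip top/bot, hex out top, hex in top, near hex in/out top [242.6, 235.9, 271.8, 314.6, 542.3, 571.1]
0.004 tip top/bot, hex out top, hex in top, near hex in/out top [249.7, 242.6, 279.1, 321.5, 547.2, 575.8]
-0.004 tip top/bot, hex out top, hex in top, near hex in/out top [164.0, 162.4, 190.4, 237.8, 563.3, 591.1]
-0.002 tip top/bot, hex out top, hex in top, near hex in/out top [171.8, 169.7, 198.5, 245.4, 568.0, 595.6]
0 tip top/bot, hex out top, hex in top, near hex in/out top [179.5, 176.9, 206.5, 253.0, 572.7, 600.0]
0.002 tip top/bot, hex out top, hex in top, near hex in/out top [187.2, 184.1, 214.5, 260.4, 577.3, 604.5]
0.004 tip top/bot, hex out top, hex in top, near hex in/out top [194.8, 191.2, 222.3, 267.8, 581.9, 608.9]
```

>>> arm_command:
  deltas:
    - {"dx": 0.02,"dy": -0.002,"dz": -0.044,"wx": 0,"wy": -0.07,"wz": 0}
    - {"dx": 0.04,"dy": -0.004,"dz": -0.088,"wx": 0,"wy": -0.14,"wz": 0}
    - {"dx": 0.06,"dy": -0.006,"dz": -0.132,"wx": 0,"wy": -0.21,"wz": 0}
    - {"dx": 0.08,"dy": -0.008,"dz": -0.176,"wx": 0,"wy": -0.28,"wz": 0}
    - {"dx": 0.1,"dy": -0.008,"dz": -0.22,"wx": 0,"wy": -0.35,"wz": 0}

```text
clock: 17.4
tool_pos: [0.4592, 0.0712, 0.2985]
eef_rot: [0.705, -0.061, 0.06, -0.704]
contact_force: [0.9, -0.4, -4.3]
opening: 0.213
```

Run:
```python
from h import *
from plant import r
planf(r,[0.4516,-0.3052,0.30],np.radians(16.8))
```

```text
clock 17.40 p [0.4592 0.0712 0.2985] opening 0.213 F [ 0.9 -0.4 -4.3] q [ 0.16  0.75 -0.68  2.12  0.89  0.58  0.23]
  dxyz [ 0.0567 -0.0014 -0.3721] w [ 0.    -0.591 -0.002]
```

>>> arm_command:
  deltas:
    - {"dx": 0.007,"dy": 0,"dz": -0.046,"wx": 0,"wy": -0.08,"wz": 0}
    - {"dx": 0.014,"dy": 0,"dz": -0.092,"wx": 0,"wy": -0.16,"wz": 0}
    - {"dx": 0.021,"dy": 0,"dz": -0.138,"wx": 0,"wy": -0.24,"wz": 0}
    - {"dx": 0.028,"dy": 0,"dz": -0.184,"wx": 0,"wy": -0.32,"wz": 0}
    - {"dx": 0.035,"dy": 0,"dz": -0.23,"wx": 0,"wy": -0.4,"wz": 0}

```text
clock: 17.9
tool_pos: [0.4536, -0.1615, 0.2982]
eef_rot: [-0.705, -0.05, 0.051, 0.706]
contact_force: [1.3, 0.1, -3.7]
opening: 0.219
```

Run:
```python
from h import *
from plant import r
planf(r,[0.4516,-0.3052,0.27],np.radians(16.8))
```

```text
clock 17.90 p [ 0.4536 -0.1615  0.2982] opening 0.219 F [ 1.3  0.1 -3.7] q [ 0.72  0.8  -0.79  2.07  0.94  0.69  1.  ]
  dxyz [-0.0224  0.0281 -0.142 ] w [-0.002 -0.192 -0.002]
```

>>> arm_command:
  deltas:
    - {"dx": -0.006,"dy": 0.005,"dz": -0.04,"wx": 0,"wy": -0.08,"wz": 0}
    - {"dx": -0.012,"dy": 0.012,"dz": -0.08,"wx": 0,"wy": -0.16,"wz": 0}
    - {"dx": -0.018,"dy": 0.02,"dz": -0.115,"wx": 0,"wy": -0.192,"wz": 0}
    - {"dx": -0.022,"dy": 0.028,"dz": -0.14,"wx": 0,"wy": -0.192,"wz": 0}
    - {"dx": -0.022,"dy": 0.028,"dz": -0.142,"wx": 0,"wy": -0.192,"wz": 0}

```text
clock: 18.4
tool_pos: [0.4503, -0.3075, 0.2682]
eef_rot: [-0.7, -0.098, 0.102, 0.7]
contact_force: [-0.6, 0.5, -3.4]
opening: 0.21
```

>>> arm_command:
  deltas:
    - {"dx": 0,"dy": 0,"dz": 0,"wx": 0,"wy": 0,"wz": 0}
    - {"dx": 0,"dy": 0,"dz": 0,"wx": 0,"wy": 0,"wz": 0}
    - {"dx": 0,"dy": 0,"dz": 0,"wx": 0,"wy": 0,"wz": 0}
    - {"dx": 0,"dy": 0,"dz": 0,"wx": 0,"wy": 0,"wz": 0}
    - {"dx": 0,"dy": 0,"dz": 0,"wx": 0,"wy": 0,"wz": 0}

```text
clock: 18.9
tool_pos: [0.4527, -0.3025, 0.272]
eef_rot: [0.7, 0.103, -0.103, -0.699]
contact_force: [0.5, 0.3, -3.6]
opening: 0.212
```

Run:
```python
from h import *
from plant import r
planf(r,[0.4516,-0.3052,0.198],np.radians(16.8))
c,im=snap(r,"w14")
o=draw(c,im,[.4506,-.3055],np.radians(16.8),.108,clipx=.039)
cv2.imwrite("pics/w14o.png",cv2.resize(o,(800,600)))
```

```text
clock 18.90 p [ 0.4527 -0.3025  0.272 ] opening 0.212 F [ 0.5  0.3 -3.6] q [ 0.97  0.91 -0.83  1.9   0.96  0.79  1.46]
  dxyz [-0.0018  0.074  -0.0023] w [ 0.    -0.001  0.   ]
```

View pics/w14o.png

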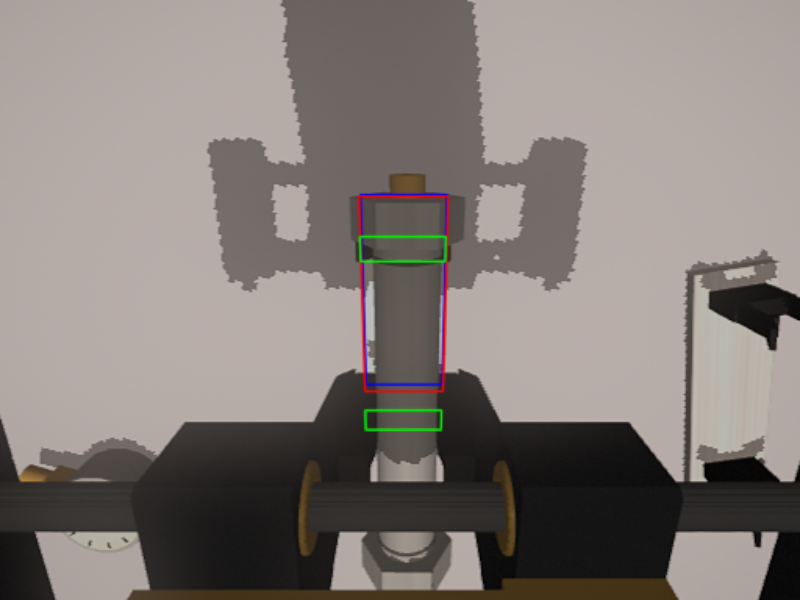

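>>> arm_command:
  deltas:
    - {"dx": -0.002,"dy": 0.01,"dz": -0.002,"wx": 0,"wy": 0,"wz": 0}
    - {"dx": -0.002,"dy": 0.02,"dz": -0.002,"wx": 0,"wy": 0,"wz": 0}
    - {"dx": -0.002,"dy": 0.03,"dz": -0.002,"wx": 0,"wy": 0,"wz": 0}
    - {"dx": -0.002,"dy": 0.036,"dz": -0.002,"wx": 0,"wy": 0,"wz": 0}
    - {"dx": -0.002,"dy": 0.04,"dz": -0.002,"wx": 0,"wy": 0,"wz": 0}

```text
clock: 19.45
tool_pos: [0.4509, -0.3055, 0.2307]
eef_rot: [-0.699, -0.102, 0.103, 0.7]
contact_force: [0.4, 0.5, -2.1]
opening: 0.212
```

Run:
```python
from h import *
from plant import r
planf(r,[0.4516,-0.3052,0.198],np.radians(16.8))
```

```text
clock 19.45 p [ 0.4509 -0.3055  0.2307] opening 0.212 F [ 0.4  0.5 -2.1] q [ 0.95  0.97 -0.77  1.92  1.05  0.73  1.39]
  dxyz [0.0007 0.0327 0.    ] w [-0.001 -0.003 -0.001]
```

>>> arm_command:
  deltas:
    - {"dx": 0.001,"dy": 0.008,"dz": 0,"wx": 0,"wy": 0,"wz": 0}
    - {"dx": 0.001,"dy": 0.015,"dz": 0,"wx": 0,"wy": 0,"wz": 0}
    - {"dx": 0.001,"dy": 0.022,"dz": 0,"wx": 0,"wy": 0,"wz": 0}
    - {"dx": 0.001,"dy": 0.028,"dz": 0,"wx": 0,"wy": 0,"wz": 0}
    - {"dx": 0.001,"dy": 0.033,"dz": 0,"wx": 0,"wy": 0,"wz": 0}

```text
clock: 19.95
tool_pos: [0.4524, -0.3047, 0.1986]
eef_rot: [-0.699, -0.103, 0.102, 0.7]
contact_force: [0.5, 0.5, -2.5]
opening: 0.213
```

>>> arm_command:
  deltas:
    - {"dx": 0,"dy": 0.001,"dz": 0,"wx": 0,"wy": 0,"wz": 0}
    - {"dx": 0,"dy": 0.002,"dz": 0,"wx": 0,"wy": 0,"wz": 0}
    - {"dx": 0,"dy": 0.003,"dz": 0,"wx": 0,"wy": 0,"wz": 0}
    - {"dx": 0,"dy": 0.003,"dz": 0,"wx": 0,"wy": 0,"wz": 0}
    - {"dx": 0,"dy": 0.003,"dz": 0,"wx": 0,"wy": 0,"wz": 0}

```text
clock: 20.45
tool_pos: [0.4522, -0.3046, 0.1975]
eef_rot: [0.7, 0.103, -0.103, -0.699]
contact_force: [-4.5, 2.2, 16.2]
opening: 0.213
```

Run:
```python
from h import *
from plant import r
planf(r,[0.4516,-0.3052,0.198],np.radians(16.8))
snap(r,"w15")
```

```text
clock 20.45 p [ 0.4522 -0.3046  0.1975] opening 0.213 F [-4.5  2.2 16.2] q [ 0.92  1.02 -0.72  1.92  1.12  0.68  1.33]
  dxyz [-0.0007 -0.0005 -0.0004] w [ 0.001 -0.002  0.001]
```

View pics/w15.png

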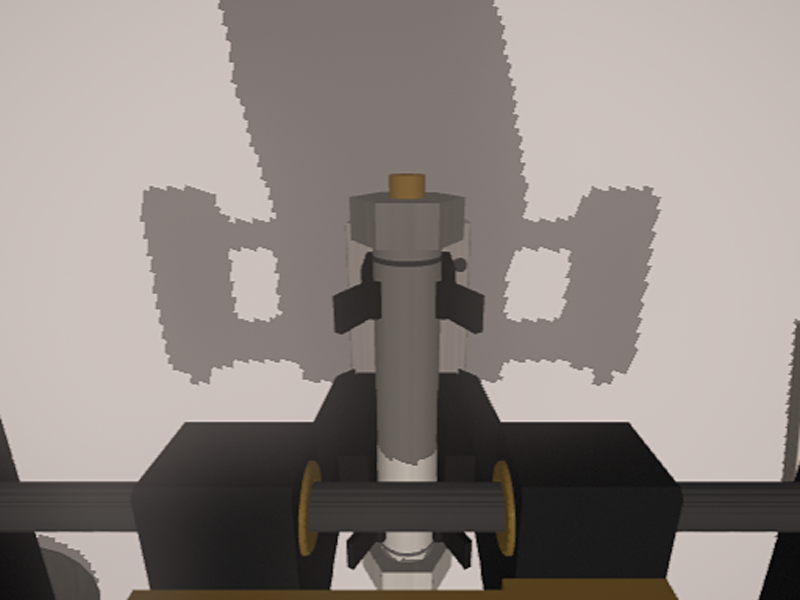

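Home: both clips are around the barrel, bottomed out at 16 N. Back off the push, release, rise.

>>> arm_command:
  deltas:
    - {"dx": 0,"dy": -0.003,"dz": 0,"wx": 0,"wy": 0,"wz": 0}
    - {"dx": 0,"dy": -0.003,"dz": 0,"wx": 0,"wy": 0,"wz": 0}
    - {"dx": 0,"dy": -0.003,"dz": 0,"wx": 0,"wy": 0,"wz": 0}
    - {"dx": 0,"dy": -0.003,"dz": 0,"wx": 0,"wy": 0,"wz": 0}
    - {"dx": 0,"dy": -0.003,"dz": 0,"wx": 0,"wy": 0,"wz": 0}
  claw: 0.4

```text
clock: 21.0
tool_pos: [0.452, -0.3055, 0.1985]
eef_rot: [0.7, 0.102, -0.103, -0.7]
contact_force: [-0.7, -0.3, -0.4]
opening: 0.648
```

>>> arm_command:
  deltas:
    - {"dx": 0,"dy": 0,"dz": 0,"wx": 0,"wy": 0,"wz": 0}
    - {"dx": 0,"dy": -0.02,"dz": 0,"wx": 0,"wy": 0,"wz": 0}
    - {"dx": 0,"dy": -0.05,"dz": 0,"wx": 0,"wy": 0,"wz": 0}
    - {"dx": 0,"dy": -0.09,"dz": 0,"wx": 0,"wy": 0,"wz": 0}
    - {"dx": 0,"dy": -0.13,"dz": 0,"wx": 0,"wy": 0,"wz": 0}

```text
clock: 21.5
tool_pos: [0.4518, -0.3052, 0.3297]
eef_rot: [-0.699, -0.102, 0.103, 0.7]
contact_force: [0.2, -1.2, 0.3]
opening: 0.697
```

Run:
```python
from h import *
from plant import r
planf(r,[0.454,0.096,0.36],np.radians(-11))
snap(r,"w16")
```

```text
clock 21.50 p [ 0.4518 -0.3052  0.3297] opening 0.697 F [ 0.2 -1.2  0.3] q [ 1.01  0.84 -0.9   1.86  0.85  0.88  1.55]
  dxyz [ 0.1174 -0.03    0.3836] w [-0.001  0.616 -0.001]
```

View pics/w16.png

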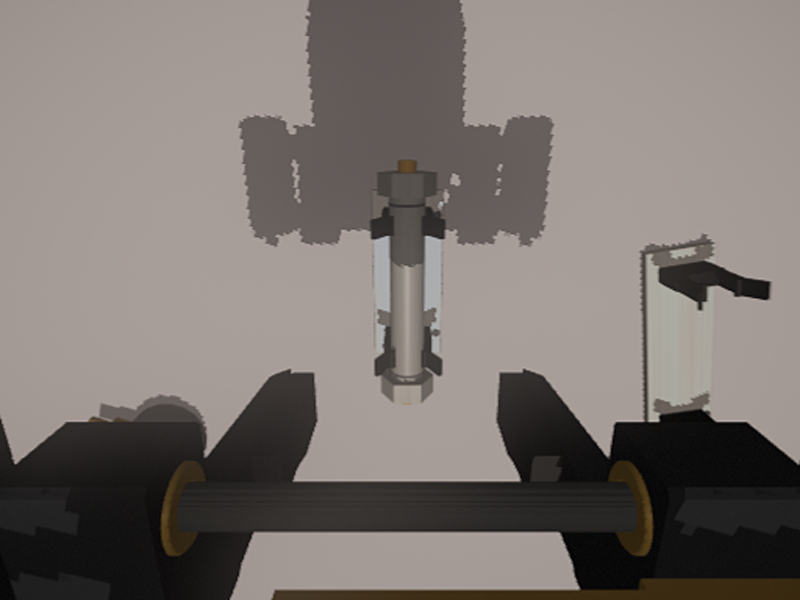

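>>> arm_command:
  deltas:
    - {"dx": 0.014,"dy": -0.006,"dz": 0.046,"wx": 0,"wy": 0.08,"wz": 0}
    - {"dx": 0.028,"dy": -0.012,"dz": 0.092,"wx": 0,"wy": 0.16,"wz": 0}
    - {"dx": 0.042,"dy": -0.018,"dz": 0.138,"wx": 0,"wy": 0.24,"wz": 0}
    - {"dx": 0.056,"dy": -0.024,"dz": 0.184,"wx": 0,"wy": 0.32,"wz": 0}
    - {"dx": 0.07,"dy": -0.03,"dz": 0.23,"wx": 0,"wy": 0.4,"wz": 0}

```text
clock: 22.05
tool_pos: [0.4528, -0.0632, 0.3589]
eef_rot: [-0.707, 0.009, -0.009, 0.707]
contact_force: [0.7, 0.7, -0.0]
opening: 0.699
```

Run:
```python
from h import *
from plant import r
planf(r,[0.454,0.096,0.36],np.radians(-11))
```

```text
clock 22.05 p [ 0.4528 -0.0632  0.3589] opening 0.699 F [ 0.7  0.7 -0. ] q [ 0.55  0.66 -0.83  2.09  0.76  0.72  0.77]
  dxyz [-0.003  -0.0011  0.1591] w [-0.     0.211  0.   ]
```

>>> arm_command:
  deltas:
    - {"dx": -0.001,"dy": -0.001,"dz": 0.04,"wx": 0,"wy": 0.08,"wz": 0}
    - {"dx": -0.002,"dy": -0.001,"dz": 0.08,"wx": 0,"wy": 0.16,"wz": 0}
    - {"dx": -0.003,"dy": -0.001,"dz": 0.12,"wx": 0,"wy": 0.21,"wz": 0}
    - {"dx": -0.003,"dy": -0.001,"dz": 0.15,"wx": 0,"wy": 0.21,"wz": 0}
    - {"dx": -0.003,"dy": -0.001,"dz": 0.159,"wx": 0,"wy": 0.21,"wz": 0}

```text
clock: 22.55
tool_pos: [0.4536, 0.0978, 0.3601]
eef_rot: [-0.703, 0.064, -0.065, 0.705]
contact_force: [0.7, -0.2, 0.4]
opening: 0.702
```

>>> arm_command:
  deltas:
    - {"dx": 0,"dy": 0,"dz": 0,"wx": 0,"wy": 0,"wz": 0}
    - {"dx": 0,"dy": 0,"dz": 0,"wx": 0,"wy": 0,"wz": 0}
    - {"dx": 0,"dy": 0,"dz": 0,"wx": 0,"wy": 0,"wz": 0}
    - {"dx": 0,"dy": 0,"dz": 0,"wx": 0,"wy": 0,"wz": 0}
    - {"dx": 0,"dy": 0,"dz": 0,"wx": 0,"wy": 0,"wz": 0}

```text
clock: 23.05
tool_pos: [0.4539, 0.0931, 0.3596]
eef_rot: [0.704, -0.067, 0.067, -0.704]
contact_force: [-0.3, 0.5, -0.6]
opening: 0.699
```

Run:
```python
from h import *
from plant import r
planf(r,[0.454,0.096,0.36],np.radians(-11))
snap(r,"w17")
```

```text
clock 23.05 p [0.4539 0.0931 0.3596] opening 0.699 F [-0.3  0.5 -0.6] q [ 0.17  0.65 -0.76  2.07  0.71  0.7   0.33]
  dxyz [-0.0005 -0.0004  0.0029] w [ 0.001  0.003 -0.   ]
```

View pics/w17.png

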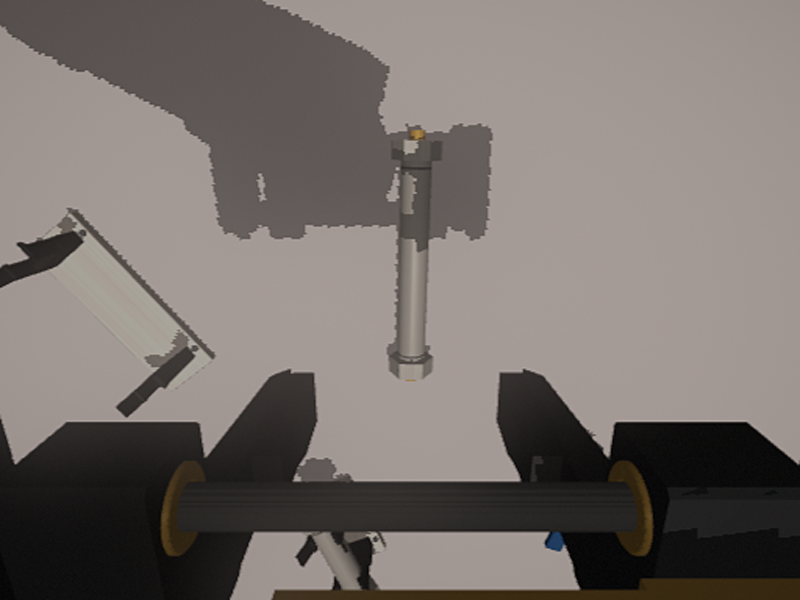

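Run:
```python
from h import *
from plant import r
c,im=load("w17")
s=.64
X=back(c,np.array([(417,129),(410.5,381)])*s,.014)
d=(X[1]-X[0]); L=np.linalg.norm(d); print(L)
yaw=np.arctan2(d[1],d[0]);ctr=X.mean(0)[:2];print(ctr,np.degrees(yaw))
o=filt(c,im,ctr,yaw,.138)
cv2.imwrite("pics/d17.png",cv2.resize(o[70:250,200:330],None,fx=3.3,fy=3.3,interpolation=cv2.INTER_CUBIC))
planf(r,[*ctr,.172],yaw)
```

```text
0.17751649053335872
[0.45391417 0.09737999] -12.025744960226103
clock 23.10 p [0.4539 0.0934 0.3597] opening 0.698 F [0.1 0.2 0.7] q [ 0.17  0.65 -0.76  2.07  0.71  0.7   0.33]
  dxyz [-0.0007  0.1876  0.004 ] w [ 0.001  0.026 -0.   ]
```

View pics/d17.png

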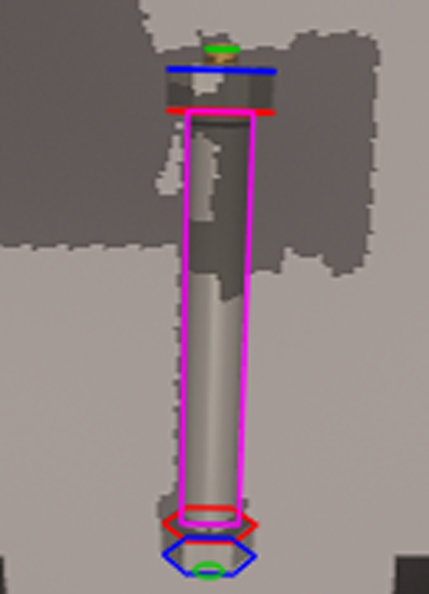

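>>> arm_command:
  deltas:
    - {"dx": 0,"dy": 0.03,"dz": 0.004,"wx": 0,"wy": 0.026,"wz": 0}
    - {"dx": 0,"dy": 0.06,"dz": 0.004,"wx": 0,"wy": 0.026,"wz": 0}
    - {"dx": 0,"dy": 0.09,"dz": 0.004,"wx": 0,"wy": 0.026,"wz": 0}
    - {"dx": 0,"dy": 0.12,"dz": 0.004,"wx": 0,"wy": 0.026,"wz": 0}
    - {"dx": 0,"dy": 0.14,"dz": 0.004,"wx": 0,"wy": 0.026,"wz": 0}

```text
clock: 23.6
tool_pos: [0.4544, 0.0977, 0.2181]
eef_rot: [0.703, -0.074, 0.073, -0.703]
contact_force: [-0.1, 0.1, -0.2]
opening: 0.705
```

Run:
```python
from h import *
from plant import r
planf(r,[.4544,.0973,.172],np.radians(-12))
```

```text
clock 23.60 p [0.4544 0.0977 0.2181] opening 0.705 F [-0.1  0.1 -0.2] q [-0.06  0.87 -0.41  2.16  1.12  0.34 -0.07]
  dxyz [ 0.0002  0.0461 -0.0004] w [ 0.001  0.001 -0.002]
```

>>> arm_command:
  deltas:
    - {"dx": 0,"dy": 0.02,"dz": 0,"wx": 0,"wy": 0,"wz": 0}
    - {"dx": 0,"dy": 0.035,"dz": 0,"wx": 0,"wy": 0,"wz": 0}
    - {"dx": 0,"dy": 0.044,"dz": 0,"wx": 0,"wy": 0,"wz": 0}
    - {"dx": 0,"dy": 0.046,"dz": 0,"wx": 0,"wy": 0,"wz": 0}
    - {"dx": 0,"dy": 0.046,"dz": 0,"wx": 0,"wy": 0,"wz": 0}

```text
clock: 24.1
tool_pos: [0.4547, 0.0981, 0.1736]
eef_rot: [0.703, -0.074, 0.074, -0.703]
contact_force: [-0.2, -0.6, -0.2]
opening: 0.698
```

Run:
```python
from h import *
from plant import r
planf(r,[.4544,.0973,.172],np.radians(-12))
snap(r,"w18")
```

```text
clock 24.10 p [0.4547 0.0981 0.1736] opening 0.698 F [-0.2 -0.6 -0.2] q [-0.17  0.94 -0.23  2.17  1.37  0.19 -0.31]
  dxyz [-0.0001  0.0016 -0.0008] w [0.    0.001 0.   ]
```

View pics/w18.png

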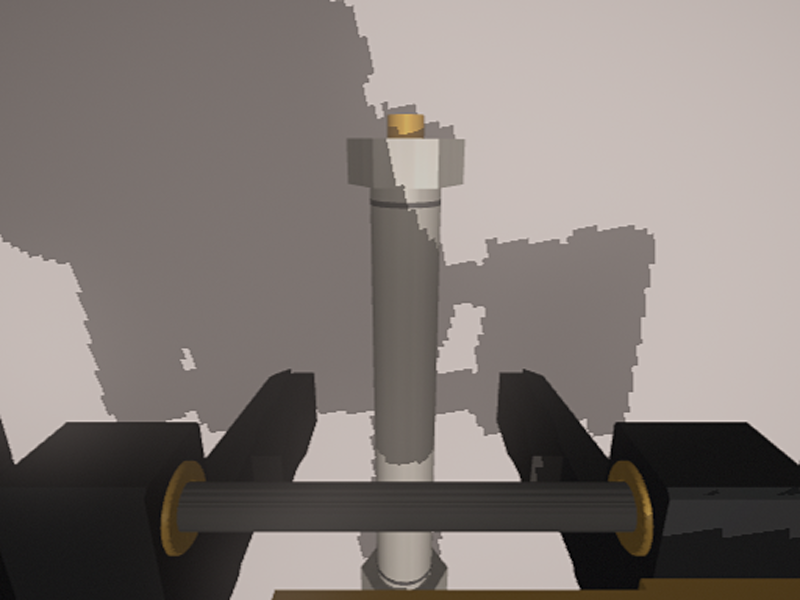

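>>> arm_command:
  deltas:
    - {"dx": 0,"dy": 0.001,"dz": 0,"wx": 0,"wy": 0,"wz": 0}
    - {"dx": 0,"dy": 0.002,"dz": 0,"wx": 0,"wy": 0,"wz": 0}
    - {"dx": 0,"dy": 0.002,"dz": 0,"wx": 0,"wy": 0,"wz": 0}
    - {"dx": 0,"dy": 0.002,"dz": 0,"wx": 0,"wy": 0,"wz": 0}
    - {"dx": 0,"dy": 0.002,"dz": 0,"wx": 0,"wy": 0,"wz": 0}
  claw: -1
  grip_force: 40

```text
clock: 24.65
tool_pos: [0.4546, 0.098, 0.1718]
eef_rot: [-0.703, 0.074, -0.074, 0.703]
contact_force: [-0.3, 0.3, 0.2]
opening: 0.27
```

>>> arm_command:
  deltas:
    - {"dx": 0,"dy": 0,"dz": 0,"wx": 0,"wy": 0,"wz": 0}
    - {"dx": 0,"dy": 0,"dz": 0,"wx": 0,"wy": 0,"wz": 0}
    - {"dx": 0,"dy": 0,"dz": 0,"wx": 0,"wy": 0,"wz": 0}
    - {"dx": 0,"dy": 0,"dz": 0,"wx": 0,"wy": 0,"wz": 0}
    - {"dx": 0,"dy": 0,"dz": 0,"wx": 0,"wy": 0,"wz": 0}

```text
clock: 25.15
tool_pos: [0.4546, 0.0978, 0.1718]
eef_rot: [0.703, -0.074, 0.074, -0.703]
contact_force: [0.4, -1.0, 3.2]
opening: 0.214
```

>>> arm_command:
  deltas:
    - {"dx": 0,"dy": -0.02,"dz": 0,"wx": 0,"wy": 0,"wz": 0}
    - {"dx": 0,"dy": -0.045,"dz": 0,"wx": 0,"wy": 0,"wz": 0}
    - {"dx": 0,"dy": -0.07,"dz": 0,"wx": 0,"wy": 0,"wz": 0}
    - {"dx": 0,"dy": -0.095,"dz": 0,"wx": 0,"wy": 0,"wz": 0}
    - {"dx": 0,"dy": -0.11,"dz": 0,"wx": 0,"wy": 0,"wz": 0}

```text
clock: 25.65
tool_pos: [0.4545, 0.0981, 0.2829]
eef_rot: [-0.703, 0.073, -0.074, 0.704]
contact_force: [0.1, -0.5, -3.6]
opening: 0.217
```

Run:
```python
from h import *
from plant import r
planf(r,[0.4458,-0.1153,0.285],np.radians(26.3))
snap(r,"w19"); held(.138,.158)
```

```text
clock 25.65 p [0.4545 0.0981 0.2829] opening 0.217 F [ 0.1 -0.5 -3.6] q [ 0.04  0.76 -0.57  2.13  0.89  0.5   0.15]
  dxyz [ 0.0356 -0.0023 -0.2106] w [-0.001 -0.85   0.001]
-0.004 tip top/bot, hex out top, hex in top, near hex in/out top [102.9, 105.6, 126.9, 178.1, 597.8, 624.0]
-0.002 tip top/bot, hex out top, hex in top, near hex in/out top [111.3, 113.4, 135.7, 186.3, 602.3, 628.3]
0 tip top/bot, hex out top, hex in top, near hex in/out top [119.6, 121.1, 144.3, 194.5, 606.7, 632.5]
0.002 tip top/bot, hex out top, hex in top, near hex in/out top [127.9, 128.8, 152.9, 202.5, 611.1, 636.7]
0.004 tip top/bot, hex out top, hex in top, near hex in/out top [136.0, 136.4, 161.4, 210.5, 615.4, 640.9]
```

View pics/w19.png

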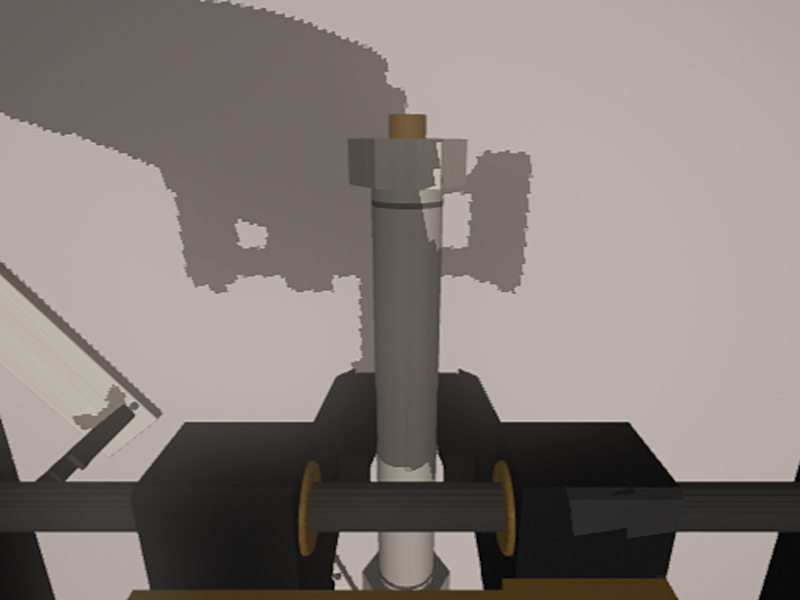

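>>> arm_command:
  deltas:
    - {"dx": 0.008,"dy": 0,"dz": -0.044,"wx": 0,"wy": -0.17,"wz": 0}
    - {"dx": 0.015,"dy": 0,"dz": -0.088,"wx": 0,"wy": -0.34,"wz": 0}
    - {"dx": 0.022,"dy": 0,"dz": -0.13,"wx": 0,"wy": -0.51,"wz": 0}
    - {"dx": 0.03,"dy": 0,"dz": -0.172,"wx": 0,"wy": -0.68,"wz": 0}
    - {"dx": 0.037,"dy": 0,"dz": -0.21,"wx": 0,"wy": -0.85,"wz": 0}

```text
clock: 26.2
tool_pos: [0.4467, -0.1172, 0.2807]
eef_rot: [-0.688, -0.162, 0.163, 0.688]
contact_force: [1.1, 0.2, -2.9]
opening: 0.212
```

>>> arm_command:
  deltas:
    - {"dx": 0,"dy": 0,"dz": 0,"wx": 0,"wy": 0,"wz": 0}
    - {"dx": 0,"dy": 0,"dz": 0,"wx": 0,"wy": 0,"wz": 0}
    - {"dx": 0,"dy": 0,"dz": 0,"wx": 0,"wy": 0,"wz": 0}
    - {"dx": 0,"dy": 0,"dz": 0,"wx": 0,"wy": 0,"wz": 0}
    - {"dx": 0,"dy": 0,"dz": 0,"wx": 0,"wy": 0,"wz": 0}

```text
clock: 26.7
tool_pos: [0.4475, -0.1137, 0.2818]
eef_rot: [-0.688, -0.162, 0.162, 0.688]
contact_force: [-0.2, -0.2, -3.0]
opening: 0.21
```

Run:
```python
from h import *
from plant import r
planf(r,[0.4470,-0.1150,0.198],np.radians(26.3))
c,im=snap(r,"w20")
o=draw(c,im,[.446,-.1155],np.radians(26.3),.138,clipx=.054)
cv2.imwrite("pics/w20o.png",cv2.resize(o,(800,600)))
```

```text
clock 26.70 p [ 0.4475 -0.1137  0.2818] opening 0.210 F [-0.2 -0.2 -3. ] q [ 0.61  0.81 -0.76  2.14  1.03  0.62  1.13]
  dxyz [-0.0011  0.0838 -0.0009] w [-0.     0.003  0.   ]
```

View pics/w20o.png

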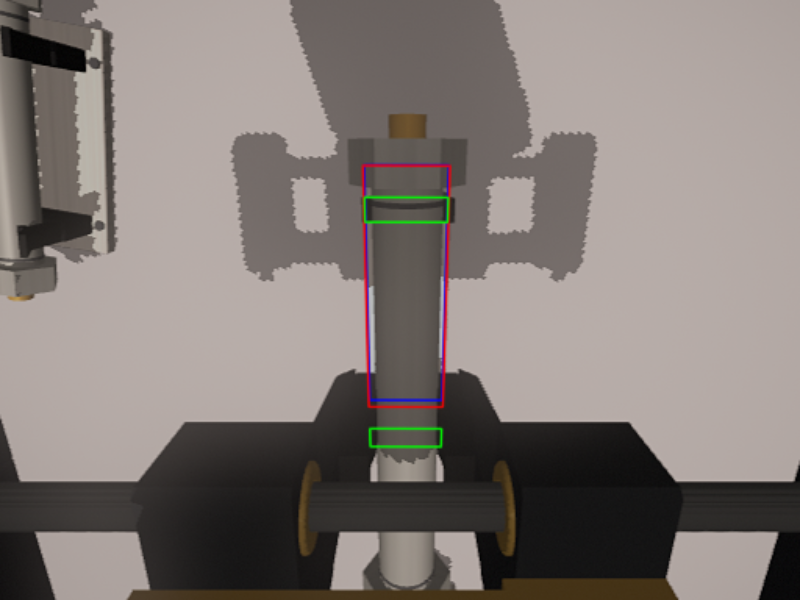

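>>> arm_command:
  deltas:
    - {"dx": -0.001,"dy": 0.012,"dz": -0.001,"wx": 0,"wy": 0,"wz": 0}
    - {"dx": -0.001,"dy": 0.025,"dz": -0.001,"wx": 0,"wy": 0,"wz": 0}
    - {"dx": -0.001,"dy": 0.036,"dz": -0.001,"wx": 0,"wy": 0,"wz": 0}
    - {"dx": -0.001,"dy": 0.045,"dz": -0.001,"wx": 0,"wy": 0,"wz": 0}
    - {"dx": -0.001,"dy": 0.05,"dz": -0.001,"wx": 0,"wy": 0,"wz": 0}

```text
clock: 27.25
tool_pos: [0.4469, -0.1158, 0.2312]
eef_rot: [-0.688, -0.161, 0.161, 0.689]
contact_force: [-0.3, 0.3, -3.2]
opening: 0.212
```

Run:
```python
from h import *
from plant import r
planf(r,[0.4470,-0.1150,0.198],np.radians(26.3))
```

```text
clock 27.25 p [ 0.4469 -0.1158  0.2312] opening 0.212 F [-0.3  0.3 -3.2] q [ 0.55  0.89 -0.65  2.16  1.21  0.53  0.97]
  dxyz [0.0004 0.0332 0.0007] w [-0.     0.001 -0.001]
```

>>> arm_command:
  deltas:
    - {"dx": 0,"dy": 0.008,"dz": 0,"wx": 0,"wy": 0,"wz": 0}
    - {"dx": 0,"dy": 0.015,"dz": 0,"wx": 0,"wy": 0,"wz": 0}
    - {"dx": 0,"dy": 0.022,"dz": 0,"wx": 0,"wy": 0,"wz": 0}
    - {"dx": 0,"dy": 0.028,"dz": 0,"wx": 0,"wy": 0,"wz": 0}
    - {"dx": 0,"dy": 0.033,"dz": 0,"wx": 0,"wy": 0,"wz": 0}

```text
clock: 27.75
tool_pos: [0.4469, -0.1151, 0.1989]
eef_rot: [-0.688, -0.162, 0.161, 0.689]
contact_force: [-0.7, 2.2, -3.2]
opening: 0.211
```

>>> arm_command:
  deltas:
    - {"dx": 0,"dy": 0.001,"dz": 0,"wx": 0,"wy": 0,"wz": 0}
    - {"dx": 0,"dy": 0.002,"dz": 0,"wx": 0,"wy": 0,"wz": 0}
    - {"dx": 0,"dy": 0.003,"dz": 0,"wx": 0,"wy": 0,"wz": 0}
    - {"dx": 0,"dy": 0.003,"dz": 0,"wx": 0,"wy": 0,"wz": 0}
    - {"dx": 0,"dy": 0.003,"dz": 0,"wx": 0,"wy": 0,"wz": 0}

```text
clock: 28.25
tool_pos: [0.4466, -0.1152, 0.1969]
eef_rot: [-0.688, -0.162, 0.161, 0.689]
contact_force: [-3.6, 4.7, 12.1]
opening: 0.214
```

Run:
```python
from h import *
from plant import r
planf(r,[0.4470,-0.1150,0.198],np.radians(26.3))
snap(r,"w21")
```

```text
clock 28.25 p [ 0.4466 -0.1152  0.1969] opening 0.214 F [-3.6  4.7 12.1] q [ 0.51  0.95 -0.59  2.17  1.36  0.48  0.84]
  dxyz [ 0.0005 -0.0011 -0.    ] w [-0.002  0.002  0.002]
```

View pics/w21.png

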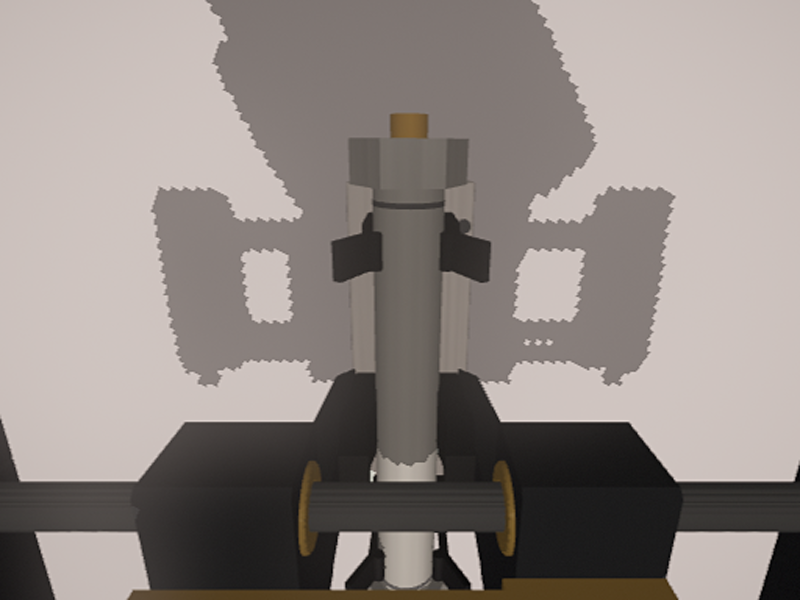

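Home too. Back off, release, rise.

>>> arm_command:
  deltas:
    - {"dx": 0,"dy": -0.002,"dz": 0,"wx": 0,"wy": 0,"wz": 0}
    - {"dx": 0,"dy": -0.002,"dz": 0,"wx": 0,"wy": 0,"wz": 0}
    - {"dx": 0,"dy": -0.002,"dz": 0,"wx": 0,"wy": 0,"wz": 0}
    - {"dx": 0,"dy": -0.002,"dz": 0,"wx": 0,"wy": 0,"wz": 0}
    - {"dx": 0,"dy": -0.002,"dz": 0,"wx": 0,"wy": 0,"wz": 0}
  claw: 0.4

```text
clock: 28.8
tool_pos: [0.4469, -0.1167, 0.1976]
eef_rot: [0.689, 0.161, -0.161, -0.688]
contact_force: [0.0, 0.9, -0.5]
opening: 0.646
```

>>> arm_command:
  deltas:
    - {"dx": 0,"dy": 0,"dz": 0,"wx": 0,"wy": 0,"wz": 0}
    - {"dx": 0,"dy": -0.02,"dz": 0,"wx": 0,"wy": 0,"wz": 0}
    - {"dx": 0,"dy": -0.05,"dz": 0,"wx": 0,"wy": 0,"wz": 0}
    - {"dx": 0,"dy": -0.09,"dz": 0,"wx": 0,"wy": 0,"wz": 0}
    - {"dx": 0,"dy": -0.13,"dz": 0,"wx": 0,"wy": 0,"wz": 0}

```text
clock: 29.3
tool_pos: [0.4464, -0.1162, 0.3288]
eef_rot: [-0.688, -0.161, 0.162, 0.689]
contact_force: [1.3, -1.3, 0.2]
opening: 0.702
```

>>> arm_command:
  deltas:
    - {"dx": -0.01,"dy": -0.03,"dz": 0.03,"wx": 0,"wy": 0,"wz": 0}
    - {"dx": -0.02,"dy": -0.05,"dz": 0.07,"wx": 0,"wy": 0,"wz": 0}
    - {"dx": -0.02,"dy": -0.06,"dz": 0.11,"wx": 0,"wy": 0,"wz": 0}
    - {"dx": -0.02,"dy": -0.06,"dz": 0.15,"wx": 0,"wy": 0,"wz": 0}
    - {"dx": -0.02,"dy": -0.06,"dz": 0.19,"wx": 0,"wy": 0,"wz": 0}

```text
clock: 29.8
tool_pos: [0.3438, 0.046, 0.3881]
eef_rot: [0.689, 0.161, -0.16, -0.688]
contact_force: [0.4, 0.4, 0.1]
opening: 0.697
```

>>> arm_command:
  deltas:
    - {"dx": 0,"dy": 0,"dz": 0.04,"wx": 0,"wy": 0,"wz": 0}
    - {"dx": 0,"dy": 0,"dz": 0.08,"wx": 0,"wy": 0,"wz": 0}
    - {"dx": 0,"dy": 0,"dz": 0.11,"wx": 0,"wy": 0,"wz": 0}
    - {"dx": 0,"dy": 0,"dz": 0.11,"wx": 0,"wy": 0,"wz": 0}
    - {"dx": 0,"dy": 0,"dz": 0.11,"wx": 0,"wy": 0,"wz": 0}

```text
clock: 30.3
tool_pos: [0.2958, 0.1437, 0.3877]
eef_rot: [0.689, 0.162, -0.162, -0.688]
contact_force: [-0.5, -1.0, -0.5]
opening: 0.7
```

Run:
```python
from h import *
from plant import r
p,R,s=pose(r); print(p,s["contact_force"])
c,im=snap(r,"t22","top"); 
cs,ims=snap(r,"s22","scene")
a=[]
for X in ([.666,-.004,.04],[.4506,-.3055,.04],[.446,-.1155,.04]):
    u=proj(cs,X)[0].astype(int); a.append(cv2.resize(ims[u[1]-38:u[1]+38,u[0]-33:u[0]+33],None,fx=4,fy=4,interpolation=cv2.INTER_CUBIC))
cv2.imwrite("pics/s22c.png",np.hstack(a))
```

```text
[0.29575671 0.14373742 0.3876934 ] [-0.51399517 -0.95071594 -0.52387445]
```

View pics/t22.png

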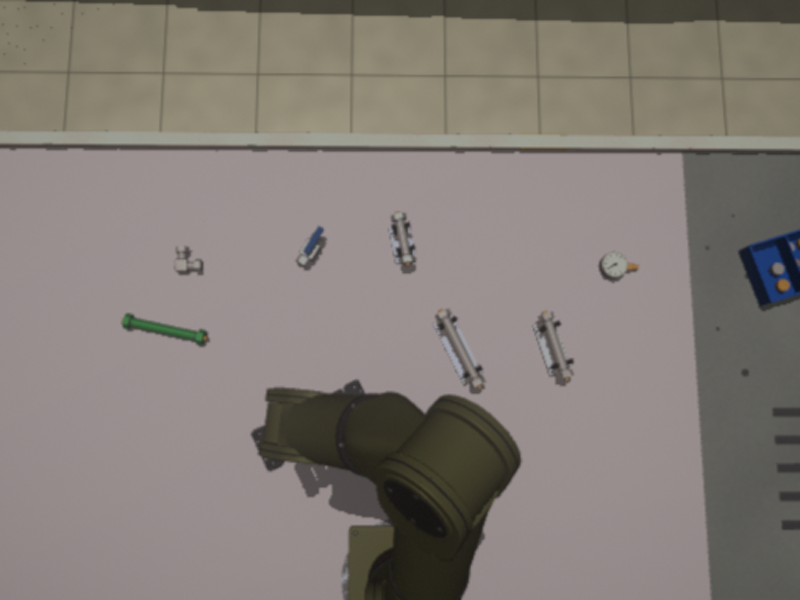

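View pics/s22c.png

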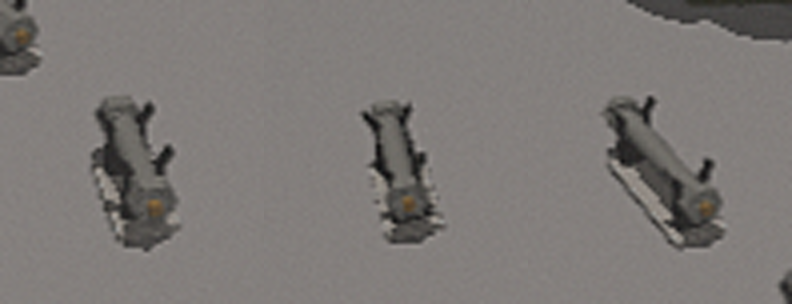

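Run:
```python
from h import *
for nm in("s22","t22"):
    c,im=load(nm); a=[]
    for ctr,yw,L in (([.666,-.004],11.1,.114),([.4506,-.3055],16.8,.144),([.446,-.1155],26.3,.174)):
        o=im.copy(); d=np.array([np.cos(np.radians(yw)),np.sin(np.radians(yw))])*L/2
        u=proj(c,[*ctr,.04])[0].astype(int); x0,y0=u-33
        big=cv2.resize(o[y0:y0+66,x0:x0+66],None,fx=4,fy=4,interpolation=cv2.INTER_CUBIC)
        for z,col in((.04,(0,255,0)),(.05,(0,0,255))):
            for sg in(-1,1):
                q=(proj(c,[ctr[0]+sg*d[0],ctr[1]+sg*d[1],z])[0]-[x0,y0]+.5)*4
                cv2.circle(big,tuple(int(v) for v in q),2,col,-1)
        a.append(big)
    cv2.imwrite(f"pics/chk_{nm}.png",np.hstack(a))
a=cv2.imread("pics/chk_s22.png");b=cv2.imread("pics/chk_t22.png");cv2.imwrite("pics/chk.png",np.vstack([a,b]))
```

```text
(no output)
```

View pics/chk.png

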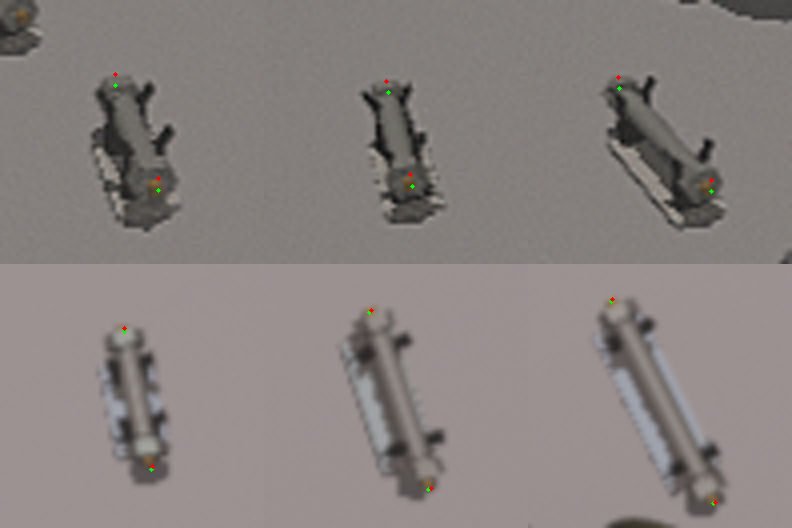

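Run:
```python
from h import *
c,im=load("s22"); im0=cv2.imread("pics/scene0raw.png")
def brass(im,u):
    x0,y0=np.round(u).astype(int)-8; w=im[y0:y0+16,x0:x0+16].astype(int)
    m=(w[:,:,2]-w[:,:,0])>25
    ys,xs=np.nonzero(m); wt=(w[:,:,2]-w[:,:,0])[m]; return np.array([(xs*wt).sum(),(ys*wt).sum()])/wt.sum()+[x0,y0],m.sum()
print("before")
for ctr,yw,L,z in (([.6658,-.2133],13.2,.114,.014),([.4645,.3144],-25.8,.144,.014),([.4535,.0975],-12,.174,.014)):
    d=np.array([np.cos(np.radians(yw)),np.sin(np.radians(yw))])*L/2
    q=proj(c,[ctr[0]+d[0],ctr[1]+d[1],z])[0]; b,n=brass(im0,q); print((b-q).round(2),n)
print("after")
for ctr,yw,L in (([.666,-.004],11.1,.114),([.4506,-.3055],16.8,.144),([.446,-.1155],26.3,.174)):
    d=np.array([np.cos(np.radians(yw)),np.sin(np.radians(yw))])*L/2
    for z in(.04,.05):
        q=proj(c,[ctr[0]+d[0],ctr[1]+d[1],z])[0]; b,n=brass(im,q); print(z,(b-q).round(2),n)
```

```text
before
[-0.51 -0.97] 16
[-0.69 -0.75] 11
[-0.86 -0.99] 10
after
0.04 [-0.63 -0.87] 12
0.05 [-0.65  2.09] 12
0.04 [-0.99 -0.6 ] 10
0.05 [-0.43  2.16] 10
0.04 [-1.37 -0.73] 9
0.05 [-1.21  2.03] 9
```

```bash
python3 -c "
from plant import r
print(r.get_state()['clock']); print(r.finish_job())"
```

```text
30.4
the job is handed in; nothing more can be done
None
```

All three filters are snapped into the holders matching their length. I put them away shortest first, released each one, moved the arm clear and handed the job in at 30.4 s.

- **Seated:** after each snap I pushed a little further. The filter stopped solidly at about 12 to 16 N, with the gripper at the height for a barrel axis 40 mm above the deck.
- **Clips:** the pictures show both clips on either side of each barrel, with the lips above it. After correcting for an offset of nearly 1 px in the scene camera, all three axes come out at 40 mm, within about 1 mm. I found that offset from the first picture, with the filters still on the deck.
- **Left alone:** in the last top picture the valve, gauge, elbow and green look-alike are where they lay at the start.
- **Unplanned contact:** on the first descent the fingertips touched the deck at about 14 N on the wrist. I raised the arm 5 mm and carried on.

None of my checks failed, and none disagreed beyond that camera offset.

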